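Pack a collection order and close it with a turned tote

TASK

Pack the collection order upright into the grey tote, in one straight row along its middle line: the honey jar near the tote's orange end, the jam jar near its other end, and the biscuit carton in the very middle between them, broad sides facing the jars, to keep glass off glass. Then stack the empty blue tote on the grey one, turned end for end (its orange end over the grey tote's plain end) so that its feet lock onto the grey rim above the goods instead of nesting down between the walls. Let go of everything, and leave the pickle jar, the mug and the card reader where they are.

Things in the scene. Friction and masses are not known exactly. Their poses are not given: they have to be found in the camera images.
- grey_tote: Grey open stack-and-nest tote, loose, 0.45 kg, its end wall and rim at +x orange. 256 mm long (x) over rims, 178 wide (y) over ribs, 95 high; 3 mm walls lean out; inside 240 x 144 mm at the mouth, 224 x 128 at the 4 mm floor. Origin: centre of the underside, z up, +x to the orange end. Jar centres go on y = 0 near x = +70 mm (honey) and -70 (jam), carton at 0.
- blue_tote: Blue tote, otherwise same shape, axes and origin, empty, 0.28 kg, orange end at first pointing roughly like the grey one's. On each long side at x = 0 an upright grip panel: 56 mm long (x), 10 mm thick (y 71.5 to 81.5 mm, either side), from the rim (z 95) down to z 48 mm. Pinch it from above, one finger inside, one outside, with about 50 N: it carries the whole tote.
- blue_orange_end (a point): Middle of the blue tote's orange end rim: x 124, y 0, z 95 mm in its frame. Ribs at x = +85 and -50 mm on both long sides stick out 14 mm and end in feet 8 mm above the underside. Totes turned alike nest; turned end for end and centred (4 mm play) the blue feet stand on the grey rim, the base 8 mm inside the mouth, blue origin 87 mm above grey origin.
- honey_jar: Glass jar of golden honey with a yellow lid and white label, 56 mm diameter (lid 54 mm), 70 mm high, about 0.26 kg; origin at the centre of its underside, z up. Rigid, may be gripped across the body or lid.
- jam_jar: Glass jar of dark red jam with a red lid and white label, same size as the honey jar: 56 mm diameter (lid 54 mm), 70 mm high, about 0.27 kg; origin at the centre of its underside, z up.
- carton: Brown cardboard biscuit carton with a teal band round it and a teal strip across the top, 44 mm thick along its x, 58 mm broad along its y, 70 mm high, about 0.15 kg, stiff; origin at the centre of its underside, z up. In the tote its x lies along the tote's x (either way round).
- pickle_jar: Bystander: jar of green pickles with a dark green lid, same size as the other jars; origin at the centre of its underside. Not part of the order.
- mug: Bystander: white ceramic mug, 80 mm diameter, 90 mm high, handle towards its +y; origin at the centre of its underside.
- card_reader: Bystander: black card reader lying flat, 155 x 76 x 24 mm; origin at the centre of its underside.
Things that resemble listed ones, but are neither listed nor needed, are in the scene too. What is shaped like the carton but purple is not meant.

How it is judged:
By the outcome, as a careful person would: the job done as asked, in the order asked, and still so for the second after the job is handed in, with the robot touching nothing.
It also fails if it takes over 120 s, if anything falls off the work surface, if the arm or the gripper's body presses on something with over 40 N, if the wrist force passes 120 N, or if a joint passes its speed limit or range.

ROBOT

A 7-joint arm with a two-finger parallel gripper is mounted at the origin on the work surface. World frame = base frame: x ahead of the robot, y to its left, z up, the work surface at z = 0. Lengths are in m, angles in rad, forces in N, time in s.
With the tool pointing down it reaches from about 0.375 to 0.925 m from the base axis. Payload 3.1 kg.
Tool frame: the origin (TCP) lies midway between the tips of the shut fingers; the grasp point (between the pads) lies 19 mm behind it; x points along the fingers, y is the direction in which the jaws open and shut, and the axes are right-handed (so a half turn about x gives the same grasp; the last joint's range is limited). The gripper opens to 85 mm and grips with 20 to 120 N. Pads are 22 mm wide; open, the fingers measure 114 mm over their backs; the gripper's body (76 mm by 85 mm) begins 54 mm behind the grasp point. The pads swing forward as they close: fully open they stand 13 mm farther back than shut.
Start: joints at [1.164, 0.383, 0.044, 1.598, -0.018, 1.161, -0.05], TCP at [0.198, -0.619, 0.202] pointing down, gripper open.
Joint ranges: [-2.61, 2.61], [-0.41, 2.15], [-1.48, 1.57], [0, 2.5], [-1.57, 4.71], [0.05, 1.97], [-2.85, 2.85]. Speed limits (rad/s): [2.79, 2.79, 3.14, 3.14, 3.14, 3.14, 3.14].

INTERFACE

Orientations are given as a rotation vector (axis times angle).
In Python, from plant import manip gives the robot as it stands.
- The arm moves only by the shell command python3 -m creep 'ROWS' [FORCE]. ROWS is JSON, a list of rows, each an object with "delta_pos": the shift along the tool's x, y, z in m, a list of three; "twist": the turn, a rotation vector about the tool's x, y, z in degrees, a list of three; "hand": the closure, from 0 (fully open) to 1 (shut). In form: [{"delta_pos": [tx, ty, tz], "twist": [rx, ry, rz], "hand": hand}, ...]. A call has 1 to 20 rows; each row shifts and turns the commanded pose from where the row before left it, along the tool's axes as they then stand; what a row does not reach is not made up. A row lasts 1/10 s, in which the tool goes at most 50 mm and 8.59 degrees, less where a joint would pass 70% of its speed; a pose out of reach is approached as far as the arm can. A call is refused whole if a number of a shift passes 0.05 or a number of a turn 8.59, either way. A call with a gripper value outside its range is refused whole. The fingers move at their own pace and stop on an object; FORCE is the grip in N (left out, the last holds). Time passes only in rows, so rows that do not move let the fingers close. It gives the time, the measured TCP pose, the force and the opening at its end, in the units of the state.
- manip.state(): the state, without advancing time (a new reading comes with each control period).
- manip.read_camera(name): name is "side" or "top"; returns the picture (400x640x3 uint8, blue, green, red); there is no depth.
- manip.camera_model(name): a dict with "K" (3x3 intrinsics, pixels), "origin" and "attitude" of the camera in the world. Camera axes: x right, y up, looking along -z (the intrinsics and any distortion apply to the point x, -y, -z); pixel columns grow to the right and rows downward; lengths in m; the calibration is good to about 2 mm. A picture is of the moment at which its call begins. camera_model takes no time and is no camera call.
- manip.close_job(): hands the job in, once; it reports no verdict.
The state is a dict: "time": time; "q": joint angles; "joint_velocities": joint speeds; "effort": joint torques, N m; "eef_pos": TCP position; "orientation": TCP orientation; "wrist_force": force on the tool from outside, world axes, zero at the start; "wrist_torque": the same for the moment, N m; "grip_width": opening from 0.0 (shut) to 1.0 (fully open).
Only numpy, scipy, OpenCV 4.12 (cv2) and the standard library are available. Lean on these libraries where they do the work, as an engineer would, in place of code of your own. Each camera call takes 0.05 s, during which the arm holds its last target. There are 200 camera calls.

## Working session

There is one attempt and no reset: what is moved stays moved. The work goes in short steps, Python scripts to look and compute and a shell command to move; the robot and the scene stay as the last step left them, time stands still between calls to the robot, and variables do not carry over. Pictures are saved under pics/ and viewed, about 12 in all and at most 16, crops included, and the job is handed in when it is done.

```bash
ls; mkdir -p pics
python3 - <<'E'
from plant import manip
import cv2
s=manip.state();print({k:(v if not hasattr(v,'round') else v) for k,v in s.items()})
for n in ("top","side"):
    print(n,manip.camera_model(n)); cv2.imwrite(f"pics/{n}0.png",manip.read_camera(n))
E
```

```text
pics
{'time': 0.0, 'q': array([ 1.1641791 ,  0.38384269,  0.04385617,  1.59961402, -0.01789424,
        1.16116342, -0.04990311]), 'joint_velocities': array([ 2.14251004e-04, -1.87680324e-03, -7.60561740e-04, -1.64569826e-03,
        2.13337294e-05, -5.78439659e-04, -3.96012417e-04]), 'effort': array([-3.34339084e-04, -4.33465540e+01,  1.02450974e+00, -2.49511868e+01,
        1.05692953e-02,  1.12852905e-02,  1.08621379e-05]), 'eef_pos': array([ 0.19721772, -0.61827979,  0.20066407]), 'orientation': array([ 2.05539906,  0.32274784, -2.05656074]), 'wrist_force': array([ 1.00942973,  0.51352314, -0.54049695]), 'wrist_torque': array([ 0.01910563, -0.00937359,  0.01820599]), 'grip_width': 1.0000615436721354}
top {'K': array([[408.7295867,   0.       , 313.9024317],
       [  0.       , 408.7295867, 204.1436048],
       [  0.       ,   0.       ,   1.       ]]), 'origin': array([0.44120912, 0.00124876, 1.20937429]), 'attitude': array([ 0.05292094, -0.07989424, -1.57233598])}
side {'K': array([[492.09364443,   0.        , 316.50313221],
       [  0.        , 492.09364443, 214.57786142],
       [  0.        ,   0.        ,   1.        ]]), 'origin': array([0.19406171, 1.2695814 , 1.26886868]), 'attitude': array([ 0.15963194, -1.18065242, -2.61171469])}
```

View pics/top0.png

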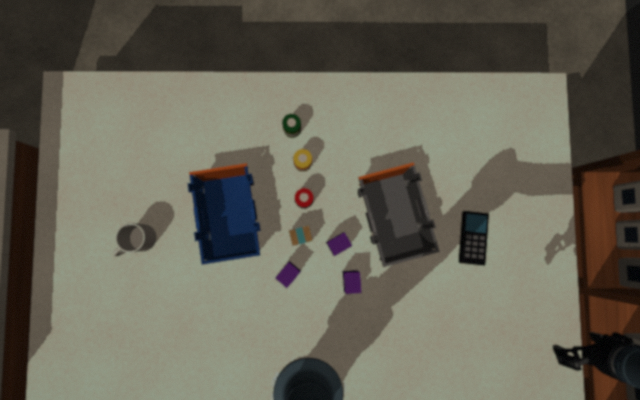

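View pics/side0.png

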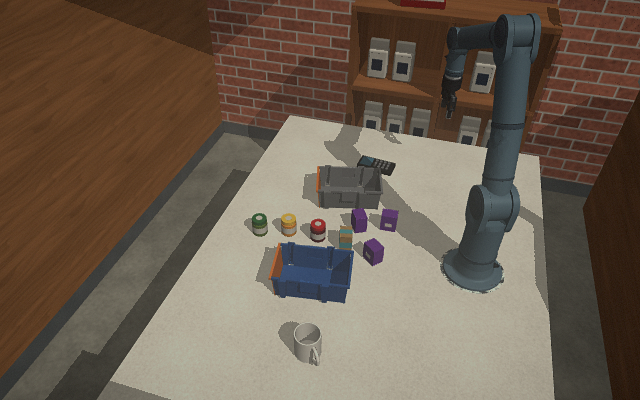

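Top view: up is +x, left is +y. The candidates by pixel are:
- **Carton:** brown/teal at (301,235); the purple look-alikes are at (339,243), (288,274) and (352,282).
- **Jars:** honey (303,159), jam (304,198), pickle (292,124).
- **Totes:** blue (225,215), grey (398,215), both with the orange end up.

```bash
cat > h.py <<'E'
from plant import manip
import cv2,numpy as np
from scipy.spatial.transform import Rotation as R
def pose(n):
    m=manip.camera_model(n); return m["K"],m["origin"],R.from_rotvec(m["attitude"]).as_matrix()
def ray(n,uv,z):
    K,o,A=pose(n); uv=np.atleast_2d(np.array(uv,float))
    d=np.c_[(uv-K[:2,2])/K[0,0],np.ones(len(uv))]*[1,-1,-1]@A.T
    return (o+d*((z-o[2])/d[:,2:]))
def proj(n,P):
    K,o,A=pose(n); c=(np.atleast_2d(P)-o)@A*[1,-1,-1]
    return c[:,:2]/c[:,2:]*K[0,0]+K[:2,2]
def blobs(mask,amin=30):
    k,l,s,c=cv2.connectedComponentsWithStats(mask.astype(np.uint8))
    return [(c[i].round(1),s[i][4],l==i) for i in range(1,k) if s[i][4]>=amin]
def tool():
    s=manip.state(); M=R.from_rotvec(s["orientation"]).as_matrix()
    return s["eef_pos"],M,s
E
python3 - <<'E'
from h import *
im=cv2.imread("pics/top0.png"); hsv=cv2.cvtColor(im,cv2.COLOR_BGR2HSV);H,S,V=cv2.split(hsv)
p,M,s=tool();print("tool axes\n",M.round(3))
for nm,lo,hi in (("orange",3,14),("yellow",17,28),("green",40,80),("teal",81,100),("blue",105,125)):
    for c,a,_ in blobs((H>=lo)&(H<=hi)&(S>130)&(V>50),20): 
        if 100<c[0]<500: print(nm,c,a,ray("top",c,.07 if nm!="blue" and nm!="orange" else .095).round(3))
for c,a,m in blobs(((H<3)|(H>175))&(S>130)&(V>60),20):print("red",c,a,ray("top",c,.07).round(3))
c=cv2.resize(im[100:300,170:470],None,fx=2.6,fy=2.6,interpolation=cv2.INTER_CUBIC)
c=cv2.convertScaleAbs(c,alpha=1.6);cv2.imwrite("pics/crop1.png",c)
E
```

```text
tool axes
 [[-0.001  0.304 -0.953]
 [ 0.002 -0.953 -0.304]
 [-1.    -0.002  0.   ]]
orange [220.9 171.5] 504 [[0.626 0.237 0.095]]
orange [386.4 172.8] 407 [[ 0.622 -0.219  0.095]]
yellow [302.6 158.9] 232 [[0.666 0.013 0.07 ]]
green [287.3 118.3] 26 [[0.783 0.056 0.07 ]]
blue [237.7 210.8] 1931 [[0.518 0.19  0.095]]
blue [196.3 212.7] 98 [[0.513 0.302 0.095]]
red [303.9 197.5] 191 [[0.556 0.009 0.07 ]]
```

View pics/crop1.png

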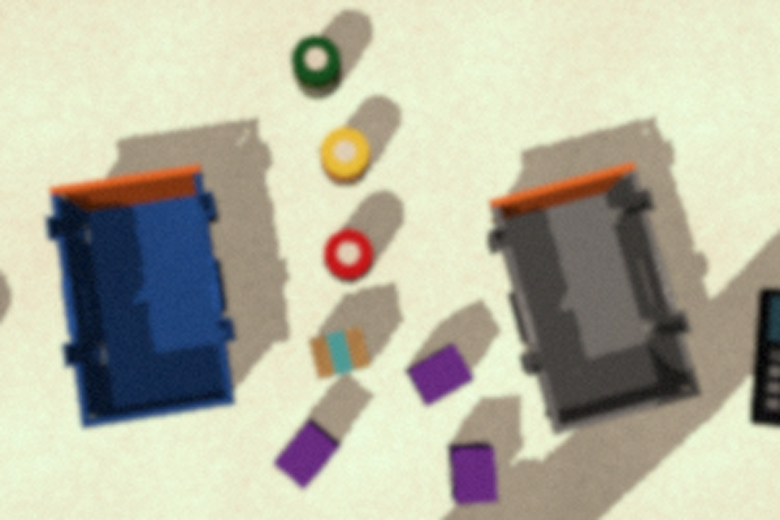

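The crop shows the brown/teal carton at crop (340,353), clearly not one of the purple ones. Its broad axis tilts right-up by about 16°. The tote rim corners are sharp enough to use.

Run:
```python
from h import *
f=lambda P:np.array(P)/2.6+[170,100]-0.3
for nm,P in (("blue",[(51,189),(201,166),(83,427),(233,402)]),("grey",[(491,203),(633,165),(557,432),(700,394)])):
    W=ray("top",f(P),.095)[:,:2]; d=(W[0]+W[1]-W[2]-W[3])/2
    print(nm,W.round(3).tolist(),"c",W.mean(0).round(4),"L",np.linalg.norm(d).round(3),"W",np.linalg.norm(W[0]-W[1]).round(3),np.linalg.norm(W[2]-W[3]).round(3),"yaw",np.degrees(np.arctan2(d[1],d[0])).round(1),
     "wyaw",[np.degrees(np.arctan2(*(a-b)[::-1])).round(1)-90 for a,b in((W[0],W[1]),(W[2],W[3]))])
W=ray("top",f([(310,343),(363,328),(320,378),(370,362)]),.07)[:,:2]
d=W[0]+W[2]-W[1]-W[3];print("carton",W.mean(0).round(4),np.linalg.norm(W[0]-W[1]).round(3),np.linalg.norm(W[0]-W[2]).round(3),"yaw",np.degrees(np.arctan2(d[1],d[0])).round(1)-90)
# side-view check of lids
im=cv2.imread("pics/side0.png");H,S,V=cv2.split(cv2.cvtColor(im,cv2.COLOR_BGR2HSV))
for nm,m in (("yellow",(H>17)&(H<30)&(S>150)&(V>90)),("red",((H<4)|(H>174))&(S>150)&(V>60)),("teal",(H>80)&(H<100)&(S>80)&(V>60))):
    for c,a,_ in blobs(m,25):
        if c[1]>190: print(nm,c,a,ray("side",c,.065).round(3))
im2=cv2.imread("pics/top0.png");
print([ray("top",c,.07).round(4)[0] for c in ((302.6,158.9),(303.9,197.5))])
```

```text
blue [[0.624, 0.323], [0.648, 0.166], [0.375, 0.285], [0.4, 0.13]] c [0.5116 0.2258] L 0.251 W 0.159 0.157 yaw 8.5 wyaw [np.float64(8.799999999999997), np.float64(9.200000000000003)]
grey [[0.608, -0.141], [0.649, -0.294], [0.367, -0.207], [0.406, -0.358]] c [ 0.5078 -0.2501] L 0.251 W 0.158 0.156 yaw 15.1 wyaw [np.float64(15.0), np.float64(14.400000000000006)]
carton [0.4508 0.0183] 0.059 0.039 yaw 16.5
yellow [288.6 219.5] 105 [[0.664 0.017 0.065]]
red [317.9 224.7] 106 [[0.554 0.011 0.065]]
teal [345.5 231. ] 36 [[0.451 0.014 0.065]]
teal [345.6 244.8] 54 [[0.433 0.081 0.065]]
[array([0.666, 0.013, 0.07 ]), array([0.5565, 0.0095, 0.07  ])]
```

```bash
python3 -m creep '[{"delta_pos":[0,0,0],"twist":[2.7,0,0],"hand":0},{"delta_pos":[0,-0.014,-0.018],"twist":[0,0,0],"hand":0},{"delta_pos":[0,-0.026,-0.033],"twist":[0,0,0],"hand":0},{"delta_pos":[0,-0.028,-0.035],"twist":[0,0,0],"hand":0},{"delta_pos":[0,-0.028,-0.035],"twist":[0,0,0],"hand":0},{"delta_pos":[0,-0.028,-0.035],"twist":[0,0,0],"hand":0},{"delta_pos":[0,-0.028,-0.035],"twist":[0,0,0],"hand":0},{"delta_pos":[0,-0.028,-0.035],"twist":[0,0,0],"hand":0},{"delta_pos":[0,-0.028,-0.035],"twist":[0,0,0],"hand":0},{"delta_pos":[0,-0.028,-0.035],"twist":[0,0,0],"hand":0},{"delta_pos":[0,-0.028,-0.035],"twist":[0,0,0],"hand":0},{"delta_pos":[0,-0.028,-0.035],"twist":[0,0,0],"hand":0},{"delta_pos":[0,-0.028,-0.035],"twist":[0,0,0],"hand":0},{"delta_pos":[0,-0.028,-0.035],"twist":[0,0,0],"hand":0},{"delta_pos":[0,-0.028,-0.035],"twist":[0,0,0],"hand":0},{"delta_pos":[0,-0.028,-0.035],"twist":[0,0,0],"hand":0},{"delta_pos":[0,-0.028,-0.035],"twist":[0,0,0],"hand":0},{"delta_pos":[0,-0.028,-0.036],"twist":[0,0,0],"hand":0},{"delta_pos":[0,-0.028,-0.038],"twist":[0,0,0],"hand":0},{"delta_pos":[0,0,0],"twist":[0,0,0],"hand":0}]' 40
python3 - <<'E'
from h import *
p,M,s=tool();print(p,M.round(3).tolist(),s["q"].round(2),s["wrist_force"].round(1));print("to honey",((np.array([.665,.013,.024])-p)@M).round(4))
E
```

```text
time: 2.1
eef_pos: [0.6672, 0.022, 0.2012]
orientation: [2.08, 0.294, -2.076]
wrist_force: [-0.9, 0.3, 0.1]
grip_width: 0.998
[0.66716673 0.02204685 0.20116169] [[0.001, 0.27, -0.963], [0.008, -0.963, -0.27], [-1.0, -0.007, -0.003]] [ 0.2   0.45 -0.38  1.54  0.17  1.19 -1.51] [-0.9  0.3  0.1]
to honey [0.1771 0.0094 0.005 ]
```

```bash
python3 -m creep '[{"delta_pos":[0.02,0.005,0.003],"twist":[0,0,0],"hand":0},{"delta_pos":[0.035,0.004,0.002],"twist":[0,0,0],"hand":0},{"delta_pos":[0.035,0,0],"twist":[0,0,0],"hand":0},{"delta_pos":[0.035,0,0],"twist":[0,0,0],"hand":0},{"delta_pos":[0.03,0,0],"twist":[0,0,0],"hand":0},{"delta_pos":[0.015,0,0],"twist":[0,0,0],"hand":0},{"delta_pos":[0.007,0,0],"twist":[0,0,0],"hand":0},{"delta_pos":[0,0,0],"twist":[0,0,0],"hand":0},{"delta_pos":[0,0,0],"twist":[0,0,0],"hand":0.5},{"delta_pos":[0,0,0],"twist":[0,0,0],"hand":0.6},{"delta_pos":[0,0,0],"twist":[0,0,0],"hand":0.6},{"delta_pos":[0,0,0],"twist":[0,0,0],"hand":0.6},{"delta_pos":[0,0,0],"twist":[0,0,0],"hand":0.6},{"delta_pos":[0,0,0],"twist":[0,0,0],"hand":0.6}]' 40
python3 - <<'E'
from h import *
p,M,s=tool();cv2.imwrite("pics/s1.png",cv2.resize(manip.read_camera("side")[120:340,200:460],None,fx=2.5,fy=2.5));print(p)
E
```

```text
time: 3.5
eef_pos: [0.6651, 0.0029, 0.028]
orientation: [2.087, 0.276, -2.077]
wrist_force: [-1.7, 2.5, 5.9]
grip_width: 0.617
[0.66507335 0.00290038 0.02797208]
```

View pics/s1.png

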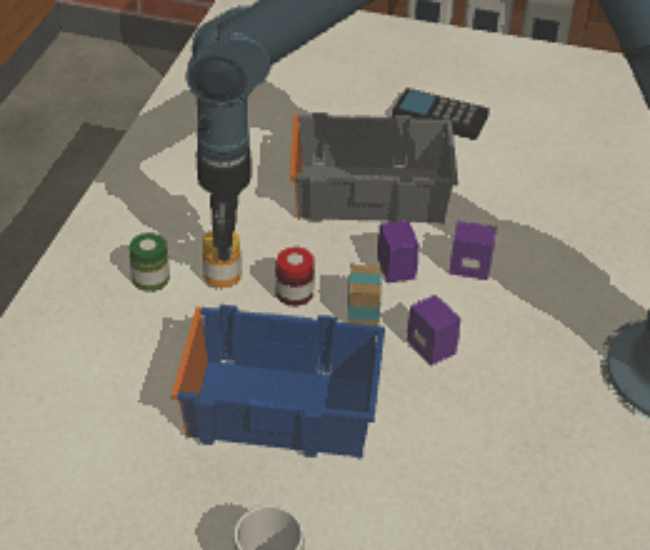

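The fingers straddle the honey jar (lid at about (222,243) in the crop), and its neighbours are untouched. Next I lift it and work out the transfer.

```bash
cat > to.py <<'E'
import sys
from h import *
p,M,s=tool(); g=np.array(eval(sys.argv[1]),float)
print("p",p.round(4),"y-yaw",np.degrees(np.arctan2(M[1,1],M[0,1])).round(2),"down",M[:,0].round(3),"d",((g-p)@M).round(4),"F",s["wrist_force"].round(1),"w",round(s["grip_width"],3),"q",s["q"].round(2),"t",s["time"])
E
python3 -m creep '[{"delta_pos":[-0.01,0,0],"twist":[0,0,0],"hand":0.6},{"delta_pos":[-0.03,0,0],"twist":[0,0,0],"hand":0.6},{"delta_pos":[-0.04,0,0],"twist":[0,0,0],"hand":0.6},{"delta_pos":[-0.04,0,0],"twist":[0,0,0],"hand":0.6},{"delta_pos":[-0.02,0,0],"twist":[0,0,0],"hand":0.6},{"delta_pos":[0,0,0],"twist":[0,0,0],"hand":0.6},{"delta_pos":[0,0,0],"twist":[0,0,0],"hand":0.6},{"delta_pos":[0,0,0],"twist":[0,0,0],"hand":0.6}]'
python3 to.py '[.576,-.232,.168]'
```

```text
time: 4.35
eef_pos: [0.6606, 0.0005, 0.1622]
orientation: [2.076, 0.274, -2.088]
wrist_force: [0.3, 0.4, -2.5]
grip_width: 0.616
p [6.606e-01 5.000e-04 1.622e-01] y-yaw -75.03 down [-0.005 -0.001 -1.   ] d [-0.0052  0.2027  0.1418] F [ 0.3  0.4 -2.5] w 0.616 q [ 0.21  0.47 -0.37  1.59  0.18  1.13 -1.5 ] t 4.35
```

```bash
python3 -m creep '[{"delta_pos":[0,0.012,0.008],"twist":[0,0,0],"hand":0.6},{"delta_pos":[0,0.028,0.02],"twist":[0,0,0],"hand":0.6},{"delta_pos":[0,0.035,0.025],"twist":[0,0,0],"hand":0.6},{"delta_pos":[0,0.035,0.025],"twist":[0,0,0],"hand":0.6},{"delta_pos":[0,0.035,0.025],"twist":[0,0,0],"hand":0.6},{"delta_pos":[0,0.03,0.021],"twist":[0,0,0],"hand":0.6},{"delta_pos":[0,0.018,0.012],"twist":[0,0,0],"hand":0.6},{"delta_pos":[0,0.01,0.006],"twist":[0,0,0],"hand":0.6},{"delta_pos":[0,0,0],"twist":[0,0,0],"hand":0.6},{"delta_pos":[0,0,0],"twist":[0,0,0],"hand":0.6},{"delta_pos":[0,0,0],"twist":[0,0,0],"hand":0.6},{"delta_pos":[0,0,0],"twist":[0,0,0],"hand":0.6}]'
python3 to.py '[.576,-.232,.033]'
python3 - <<'E'
from h import *
a=manip.read_camera("side")[100:260,270:430];b=manip.read_camera("top")[120:280,330:490]
cv2.imwrite("pics/s2.png",cv2.resize(np.hstack([a,b]),None,fx=2.5,fy=2.5,interpolation=cv2.INTER_CUBIC))
E
```

```text
time: 5.55
eef_pos: [0.5792, -0.2289, 0.1651]
orientation: [2.081, 0.279, -2.079]
wrist_force: [0.1, 0.3, -2.1]
grip_width: 0.611
p [ 0.5792 -0.2289  0.1651] y-yaw -74.78 down [ 0.     0.001 -1.   ] d [0.1321 0.0023 0.0039] F [ 0.1  0.3 -2.1] w 0.611 q [ 0.55  0.39 -0.3   1.69  0.12  1.09 -1.09] t 5.55
```

View pics/s2.png

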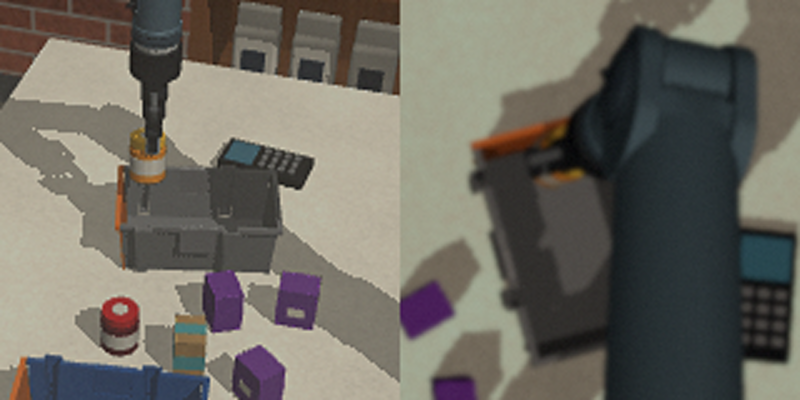

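The honey jar hangs over the orange end, a few mm towards +x of the fingers. I lower it with a small correction.

```bash
python3 -m creep '[{"delta_pos":[0.015,0.002,0.004],"twist":[0,0,0],"hand":0.6},{"delta_pos":[0.03,0,0.003],"twist":[0,0,0],"hand":0.6},{"delta_pos":[0.03,0,0],"twist":[0,0,0],"hand":0.6},{"delta_pos":[0.025,0,0],"twist":[0,0,0],"hand":0.6},{"delta_pos":[0.015,0,0],"twist":[0,0,0],"hand":0.6},{"delta_pos":[0.01,0,0],"twist":[0,0,0],"hand":0.6},{"delta_pos":[0.004,0,0],"twist":[0,0,0],"hand":0.6},{"delta_pos":[0.001,0,0],"twist":[0,0,0],"hand":0.6},{"delta_pos":[0,0,0],"twist":[0,0,0],"hand":0.6},{"delta_pos":[0,0,0],"twist":[0,0,0],"hand":0.6}]'
python3 to.py '[.576,-.232,.032]'
```

```text
time: 6.65
eef_pos: [0.5731, -0.2357, 0.0364]
orientation: [2.084, 0.273, -2.079]
wrist_force: [-0.1, 0.7, -1.7]
grip_width: 0.608
p [ 0.5731 -0.2357  0.0364] y-yaw -75.01 down [ 0.002 -0.001 -1.   ] d [ 0.0044 -0.0028 -0.0037] F [-0.1  0.7 -1.7] w 0.608 q [ 0.54  0.53 -0.27  1.78  0.18  0.85 -1.12] t 6.65
```

```bash
python3 -m creep '[{"delta_pos":[0.002,-0.002,0],"twist":[0,0,0],"hand":0.6},{"delta_pos":[0.002,-0.001,0],"twist":[0,0,0],"hand":0.6},{"delta_pos":[0,0,0],"twist":[0,0,0],"hand":0.6},{"delta_pos":[0,0,0],"twist":[0,0,0],"hand":0.3},{"delta_pos":[0,0,0],"twist":[0,0,0],"hand":0.15},{"delta_pos":[0,0,0],"twist":[0,0,0],"hand":0.1},{"delta_pos":[0,0,0],"twist":[0,0,0],"hand":0.1},{"delta_pos":[-0.02,0,0],"twist":[0,0,0],"hand":0.1},{"delta_pos":[-0.035,0,0],"twist":[0,0,0],"hand":0.1},{"delta_pos":[-0.04,0,0],"twist":[0,0,0],"hand":0},{"delta_pos":[-0.035,0,0],"twist":[0,0,0],"hand":0},{"delta_pos":[0,0,0],"twist":[0,0,0],"hand":0},{"delta_pos":[0,0,0],"twist":[0,0,0],"hand":0},{"delta_pos":[0,0,0],"twist":[0,0,0],"hand":0}]'
python3 to.py '[.556,.009,.16]'
```

```text
time: 8.05
eef_pos: [0.5699, -0.2321, 0.1596]
orientation: [2.08, 0.275, -2.085]
wrist_force: [-1.2, -0.0, -1.0]
grip_width: 0.999
p [ 0.5699 -0.2321  0.1596] y-yaw -75.01 down [-0.003  0.001 -1.   ] d [-2.000e-04 -2.365e-01 -4.890e-02] F [-1.2 -0.  -1. ] w 0.999 q [ 0.56  0.38 -0.3   1.71  0.12  1.07 -1.09] t 8.05
```

```bash
python3 -m creep '[{"delta_pos":[0,-0.012,-0.002],"twist":[0,0,0],"hand":0},{"delta_pos":[0,-0.025,-0.005],"twist":[0,0,0],"hand":0},{"delta_pos":[0,-0.035,-0.007],"twist":[0,0,0],"hand":0},{"delta_pos":[0,-0.035,-0.007],"twist":[0,0,0],"hand":0},{"delta_pos":[0,-0.035,-0.007],"twist":[0,0,0],"hand":0},{"delta_pos":[0,-0.035,-0.007],"twist":[0,0,0],"hand":0},{"delta_pos":[0,-0.03,-0.006],"twist":[0,0,0],"hand":0},{"delta_pos":[0,-0.02,-0.005],"twist":[0,0,0],"hand":0},{"delta_pos":[0,-0.01,-0.003],"twist":[0,0,0],"hand":0},{"delta_pos":[0,0,0],"twist":[0,0,0],"hand":0},{"delta_pos":[0,0,0],"twist":[0,0,0],"hand":0},{"delta_pos":[0,0,0],"twist":[0,0,0],"hand":0}]'
python3 to.py '[.556,.009,.026]'
python3 - <<'E'
from h import *
im=manip.read_camera("top");cv2.imwrite("pics/t3.png",cv2.convertScaleAbs(cv2.resize(im[140:280,340:480],None,fx=4,fy=4,interpolation=cv2.INTER_CUBIC),alpha=1.6))
H,S,V=cv2.split(cv2.cvtColor(im,cv2.COLOR_BGR2HSV))
for c,a,m in blobs((H>16)&(H<30)&(S>110)&(V>50),20):
  print(c,a,ray("top",c,.074).round(4), ray("top",cv2.minEnclosingCircle(np.argwhere(m)[:,::-1].astype(np.float32))[0],.074).round(4))
E
```

```text
time: 9.25
eef_pos: [0.5571, 0.007, 0.1606]
orientation: [2.082, 0.27, -2.084]
wrist_force: [0.5, -0.2, 0.2]
grip_width: 0.998
p [0.5571 0.007  0.1606] y-yaw -75.18 down [-0.001 -0.001 -1.   ] d [ 0.1346 -0.0023  0.0004] F [ 0.5 -0.2  0.2] w 0.998 q [ 0.28  0.28 -0.42  1.85  0.13  1.04 -1.51] t 9.25
[385.6 190. ] 290 [[ 0.5768 -0.2197  0.074 ]] [[ 0.5757 -0.22    0.074 ]]
```

View pics/t3.png

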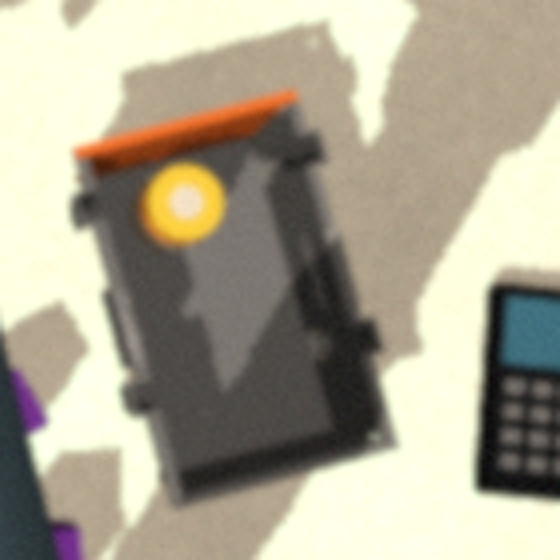

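The honey jar stands upright at the orange end, crop (185,204), and the tote has not moved. The jar sits about 11 mm off the middle line towards +y, because the jaws do not centre what they grip. I will nudge it over later. Next is the jam, centred before closing.

```bash
python3 -m creep '[{"delta_pos":[0.02,-0.002,0],"twist":[0,0,0],"hand":0},{"delta_pos":[0.035,0,0],"twist":[0,0,0],"hand":0},{"delta_pos":[0.035,0,0],"twist":[0,0,0],"hand":0},{"delta_pos":[0.025,0,0],"twist":[0,0,0],"hand":0},{"delta_pos":[0.013,0,0],"twist":[0,0,0],"hand":0},{"delta_pos":[0.005,0,0],"twist":[0,0,0],"hand":0},{"delta_pos":[0,0,0],"twist":[0,0,0],"hand":0},{"delta_pos":[0,0,0],"twist":[0,0,0],"hand":0},{"delta_pos":[0,0,0],"twist":[0,0,0],"hand":0},{"delta_pos":[0,0,0],"twist":[0,0,0],"hand":0}]' 40
python3 to.py '[.556,.0095,.026]'
```

```text
time: 10.3
eef_pos: [0.5578, 0.0112, 0.0293]
orientation: [2.084, 0.274, -2.079]
wrist_force: [-0.4, -0.1, -0.5]
grip_width: 0.999
p [0.5578 0.0112 0.0293] y-yaw -75.0 down [ 0.002 -0.    -1.   ] d [0.0033 0.0012 0.0022] F [-0.4 -0.1 -0.5] w 0.999 q [ 0.23  0.46 -0.38  1.93  0.24  0.79 -1.59] t 10.3
```

```bash
python3 -m creep '[{"delta_pos":[0.001,0.001,0.002],"twist":[0,0,0],"hand":0},{"delta_pos":[0,0,0],"twist":[0,0,0],"hand":0.3},{"delta_pos":[0,0,0],"twist":[0,0,0],"hand":0.6},{"delta_pos":[0,0,0],"twist":[0,0,0],"hand":0.6},{"delta_pos":[0,0,0],"twist":[0,0,0],"hand":0.6},{"delta_pos":[0,0,0],"twist":[0,0,0],"hand":0.6},{"delta_pos":[0,0,0],"twist":[0,0,0],"hand":0.6}]'
python3 to.py '[.556,.0095,.026]'
python3 -m creep '[{"delta_pos":[-0.01,0,0],"twist":[0,0,0],"hand":0.6},{"delta_pos":[-0.03,0,0],"twist":[0,0,0],"hand":0.6},{"delta_pos":[-0.04,0,0],"twist":[0,0,0],"hand":0.6},{"delta_pos":[-0.04,0,0],"twist":[0,0,0],"hand":0.6},{"delta_pos":[-0.015,0,0],"twist":[0,0,0],"hand":0.6},{"delta_pos":[0,0,0],"twist":[0,0,0],"hand":0.6},{"delta_pos":[0,0,0],"twist":[0,0,0],"hand":0.6},{"delta_pos":[0,0,0],"twist":[0,0,0],"hand":0.6}]'
python3 to.py '[.440,-.268,.165]'
```

```text
time: 11.0
eef_pos: [0.5553, 0.0097, 0.0275]
orientation: [2.082, 0.274, -2.081]
wrist_force: [-1.4, -0.1, 5.2]
grip_width: 0.611
p [0.5553 0.0097 0.0275] y-yaw -75.0 down [ 0. -0. -1.] d [ 0.0015  0.0004 -0.0007] F [-1.4 -0.1  5.2] w 0.611 q [ 0.23  0.46 -0.38  1.94  0.24  0.79 -1.59] t 11.0
time: 11.8
eef_pos: [0.5525, 0.0093, 0.159]
orientation: [2.076, 0.275, -2.088]
wrist_force: [0.5, -0.1, -3.2]
grip_width: 0.607
p [0.5525 0.0093 0.159 ] y-yaw -75.01 down [-0.006 -0.    -1.   ] d [-0.0053  0.2387  0.1804] F [ 0.5 -0.1 -3.2] w 0.607 q [ 0.28  0.28 -0.43  1.85  0.13  1.04 -1.51] t 11.8
```

```bash
python3 -m creep '[{"delta_pos":[-0.005,0.012,0.009],"twist":[0,0,0],"hand":0.6},{"delta_pos":[0,0.025,0.019],"twist":[0,0,0],"hand":0.6},{"delta_pos":[0,0.035,0.026],"twist":[0,0,0],"hand":0.6},{"delta_pos":[0,0.035,0.026],"twist":[0,0,0],"hand":0.6},{"delta_pos":[0,0.035,0.027],"twist":[0,0,0],"hand":0.6},{"delta_pos":[0,0.035,0.026],"twist":[0,0,0],"hand":0.6},{"delta_pos":[0,0.03,0.023],"twist":[0,0,0],"hand":0.6},{"delta_pos":[0,0.02,0.015],"twist":[0,0,0],"hand":0.6},{"delta_pos":[0,0.012,0.009],"twist":[0,0,0],"hand":0.6},{"delta_pos":[0,0,0],"twist":[0,0,0],"hand":0.6},{"delta_pos":[0,0,0],"twist":[0,0,0],"hand":0.6},{"delta_pos":[0,0,0],"twist":[0,0,0],"hand":0.6},{"delta_pos":[0,0,0],"twist":[0,0,0],"hand":0.6}]'
python3 to.py '[.440,-.268,.034]'
```

```text
time: 13.1
eef_pos: [0.4436, -0.2659, 0.1667]
orientation: [2.08, 0.278, -2.081]
wrist_force: [0.9, -0.1, -1.1]
grip_width: 0.613
p [ 0.4436 -0.2659  0.1667] y-yaw -74.83 down [-0.     0.001 -1.   ] d [0.1327 0.0012 0.004 ] F [ 0.9 -0.1 -1.1] w 0.613 q [ 0.68  0.18 -0.24  1.94  0.05  1.03 -0.89] t 13.1
```

```bash
python3 -m creep '[{"delta_pos":[0.015,0.001,0.002],"twist":[0,0,0],"hand":0.6},{"delta_pos":[0.03,0,0.001],"twist":[0,0,0],"hand":0.6},{"delta_pos":[0.03,0,0],"twist":[0,0,0],"hand":0.6},{"delta_pos":[0.025,0,0],"twist":[0,0,0],"hand":0.6},{"delta_pos":[0.015,0,0],"twist":[0,0,0],"hand":0.6},{"delta_pos":[0.01,0,0],"twist":[0,0,0],"hand":0.6},{"delta_pos":[0.004,0,0],"twist":[0,0,0],"hand":0.6},{"delta_pos":[0,0,0],"twist":[0,0,0],"hand":0.6},{"delta_pos":[0,0,0],"twist":[0,0,0],"hand":0.6},{"delta_pos":[0,0,0],"twist":[0,0,0],"hand":0.6}]'
python3 to.py '[.440,-.268,.032]'
```

```text
time: 14.1
eef_pos: [0.4414, -0.27, 0.0392]
orientation: [2.083, 0.272, -2.079]
wrist_force: [0.4, 0.3, -2.2]
grip_width: 0.607
p [ 0.4414 -0.27    0.0392] y-yaw -75.0 down [ 0.002 -0.001 -1.   ] d [ 0.0072 -0.0023  0.0008] F [ 0.4  0.3 -2.2] w 0.607 q [ 0.66  0.36 -0.22  2.03  0.11  0.76 -0.94] t 14.1
```

```bash
python3 -m creep '[{"delta_pos":[0.004,-0.002,0],"twist":[0,0,0],"hand":0.6},{"delta_pos":[0.003,0,0],"twist":[0,0,0],"hand":0.6},{"delta_pos":[0,0,0],"twist":[0,0,0],"hand":0.6},{"delta_pos":[0,0,0],"twist":[0,0,0],"hand":0.6},{"delta_pos":[0,0,0],"twist":[0,0,0],"hand":0.3},{"delta_pos":[0,0,0],"twist":[0,0,0],"hand":0.15},{"delta_pos":[0,0,0],"twist":[0,0,0],"hand":0.1},{"delta_pos":[0,0,0],"twist":[0,0,0],"hand":0.1},{"delta_pos":[-0.02,0,0],"twist":[0,0,0],"hand":0.1},{"delta_pos":[-0.035,0,0],"twist":[0,0,0],"hand":0.1},{"delta_pos":[-0.04,0,0],"twist":[0,0,0],"hand":0},{"delta_pos":[-0.035,0,0],"twist":[0,0,0],"hand":0},{"delta_pos":[0,0,0],"twist":[0,0,0],"hand":0},{"delta_pos":[0,0,0],"twist":[0,0,0],"hand":0},{"delta_pos":[0,0,0],"twist":[0,0,0],"hand":0}]'
python3 to.py '[.4505,.0175,.16]'
```

```text
time: 15.6
eef_pos: [0.4387, -0.2671, 0.1598]
orientation: [2.08, 0.276, -2.085]
wrist_force: [-0.6, -0.8, -0.1]
grip_width: 1.002
p [ 0.4387 -0.2671  0.1598] y-yaw -75.01 down [-0.002  0.001 -1.   ] d [ 1.000e-04 -2.718e-01 -8.500e-02] F [-0.6 -0.8 -0.1] w 1.002 q [ 0.69  0.19 -0.24  1.95  0.05  1.01 -0.89] t 15.6
```

```bash
python3 -m creep '[{"delta_pos":[0,-0.012,-0.004],"twist":[0,0,0],"hand":0},{"delta_pos":[0,-0.03,-0.009],"twist":[0,0,0],"hand":0},{"delta_pos":[0,-0.035,-0.011],"twist":[0,0,0],"hand":0},{"delta_pos":[0,-0.035,-0.011],"twist":[0,0,0],"hand":0},{"delta_pos":[0,-0.035,-0.011],"twist":[0,0,0],"hand":0},{"delta_pos":[0,-0.035,-0.011],"twist":[0,0,0],"hand":0},{"delta_pos":[0,-0.035,-0.011],"twist":[0,0,0],"hand":0},{"delta_pos":[0,-0.03,-0.009],"twist":[0,0,0],"hand":0},{"delta_pos":[0,-0.015,-0.005],"twist":[0,0,0],"hand":0},{"delta_pos":[0,-0.01,-0.003],"twist":[0,0,0],"hand":0},{"delta_pos":[0,0,0],"twist":[0,0,0],"hand":0},{"delta_pos":[0,0,0],"twist":[0,0,0],"hand":0},{"delta_pos":[0,0,0],"twist":[0,0,0],"hand":0}]'
python3 to.py '[.4505,.0175,.026]'
python3 - <<'E'
from h import *
im=manip.read_camera("top");cv2.imwrite("pics/t4.png",im)
H,S,V=cv2.split(cv2.cvtColor(im,cv2.COLOR_BGR2HSV))
ex=np.array([.966,.259]);ey=np.array([-.259,.966])
for n,m in (("y",(H>16)&(H<30)&(S>110)&(V>50)),("r",((H<3)|(H>175))&(S>130)&(V>50))):
 for c,a,mm in blobs(m,60):
  w=ray("top",cv2.minEnclosingCircle(np.argwhere(mm)[:,::-1].astype(np.float32))[0],.074)[0,:2];d=w-[.508,-.25]
  print(n,c,a,w.round(4),"tote",(d@ex).round(4),(d@ey).round(4))
E
```

```text
time: 16.9
eef_pos: [0.4513, 0.0157, 0.1607]
orientation: [2.082, 0.271, -2.084]
wrist_force: [-0.0, -0.4, -0.8]
grip_width: 0.999
p [0.4513 0.0157 0.1607] y-yaw -75.14 down [-0.001 -0.    -1.   ] d [ 1.347e-01 -1.900e-03  1.000e-04] F [-0.  -0.4 -0.8] w 0.999 q [ 0.36  0.08 -0.5   2.08  0.05  1.   -1.48] t 16.9
y [385.6 189.9] 294 [ 0.5772 -0.2199] tote 0.0747 0.0112
r [402.  237.4] 263 [ 0.4439 -0.2637] tote -0.0655 0.0034
```

```bash
python3 -m creep '[{"delta_pos":[0.02,-0.001,0],"twist":[0,0,0],"hand":0},{"delta_pos":[0.035,0,0],"twist":[0,0,0],"hand":0},{"delta_pos":[0.035,0,0],"twist":[0,0,0],"hand":0},{"delta_pos":[0.025,0,0],"twist":[0,0,0],"hand":0},{"delta_pos":[0.013,0,0],"twist":[0,0,0],"hand":0},{"delta_pos":[0.005,0,0],"twist":[0,0,0],"hand":0},{"delta_pos":[0,0,0],"twist":[0,0,0],"hand":0},{"delta_pos":[0,0,0],"twist":[0,0,0],"hand":0},{"delta_pos":[0,0,0],"twist":[0,0,0],"hand":0}]' 40
python3 to.py '[.4505,.0175,.026]'
python3 -m creep '[{"delta_pos":[0,0,0],"twist":[0,0,0],"hand":0.3},{"delta_pos":[0,0,0],"twist":[0,0,0],"hand":0.6},{"delta_pos":[0,0,0],"twist":[0,0,0],"hand":0.6},{"delta_pos":[0,0,0],"twist":[0,0,0],"hand":0.6},{"delta_pos":[0,0,0],"twist":[0,0,0],"hand":0.6},{"delta_pos":[0,0,0],"twist":[0,0,0],"hand":0.6}]'
python3 to.py '[.4505,.0175,.026]'
python3 -m creep '[{"delta_pos":[-0.01,0,0],"twist":[0,0,0],"hand":0.6},{"delta_pos":[-0.03,0,0],"twist":[0,0,0],"hand":0.6},{"delta_pos":[-0.04,0,0],"twist":[0,0,0],"hand":0.6},{"delta_pos":[-0.04,0,0],"twist":[0,0,0],"hand":0.6},{"delta_pos":[-0.02,0,0],"twist":[0,0,0],"hand":0.6},{"delta_pos":[0,0,0],"twist":[0,0,0],"hand":0.6},{"delta_pos":[0,0,0],"twist":[0,0,0],"hand":0.6},{"delta_pos":[0,0,0],"twist":[0,0,0],"hand":0.6}]'
python3 to.py '[.508,-.250,.168]'
python3 - <<'E'
from h import *
a=manip.read_camera("side")[120:280,270:430]
cv2.imwrite("pics/s5.png",cv2.resize(a,None,fx=3,fy=3,interpolation=cv2.INTER_CUBIC))
E
```

```text
time: 17.85
eef_pos: [0.4528, 0.0181, 0.0294]
orientation: [2.085, 0.273, -2.079]
wrist_force: [0.9, 0.4, 0.3]
grip_width: 1.002
p [0.4528 0.0181 0.0294] y-yaw -75.02 down [ 0.003 -0.    -1.   ] d [ 0.0034 -0.      0.0024] F [0.9 0.4 0.3] w 1.002 q [ 0.3   0.3  -0.47  2.17  0.21  0.71 -1.62] t 17.85
time: 18.45
eef_pos: [0.4518, 0.0184, 0.029]
orientation: [2.082, 0.274, -2.081]
wrist_force: [-1.1, 0.4, 6.4]
grip_width: 0.663
p [0.4518 0.0184 0.029 ] y-yaw -74.99 down [ 0.001 -0.    -1.   ] d [0.003  0.0005 0.0015] F [-1.1  0.4  6.4] w 0.663 q [ 0.3   0.3  -0.47  2.17  0.21  0.71 -1.62] t 18.45
time: 19.25
eef_pos: [0.4494, 0.0178, 0.1663]
orientation: [2.078, 0.274, -2.086]
wrist_force: [0.5, 0.3, -2.0]
grip_width: 0.665
p [0.4494 0.0178 0.1663] y-yaw -75.0 down [-0.004 -0.    -1.   ] d [-0.0019  0.2739  0.0127] F [ 0.5  0.3 -2. ] w 0.665 q [ 0.37  0.07 -0.51  2.07  0.04  1.01 -1.47] t 19.25
```

View pics/s5.png

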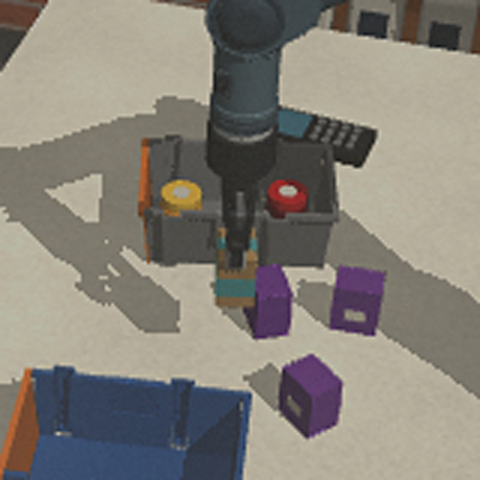

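The carton is held upright at crop (236,270), and both jars stand in the tote. I carry it over.

```bash
python3 -m creep '[{"delta_pos":[0,0.012,0.001],"twist":[0,0,0],"hand":0.6},{"delta_pos":[0,0.03,0.001],"twist":[0,0,0],"hand":0.6},{"delta_pos":[0,0.035,0.002],"twist":[0,0,0],"hand":0.6},{"delta_pos":[0,0.035,0.002],"twist":[0,0,0],"hand":0.6},{"delta_pos":[0,0.035,0.002],"twist":[0,0,0],"hand":0.6},{"delta_pos":[0,0.035,0.002],"twist":[0,0,0],"hand":0.6},{"delta_pos":[0,0.035,0.002],"twist":[0,0,0],"hand":0.6},{"delta_pos":[0,0.03,0.001],"twist":[0,0,0],"hand":0.6},{"delta_pos":[0,0.017,0],"twist":[0,0,0],"hand":0.6},{"delta_pos":[0,0.01,0],"twist":[0,0,0],"hand":0.6},{"delta_pos":[0,0,0],"twist":[0,0,0],"hand":0.6},{"delta_pos":[0,0,0],"twist":[0,0,0],"hand":0.6},{"delta_pos":[0,0,0],"twist":[0,0,0],"hand":0.6},{"delta_pos":[0,0,0],"twist":[0,0,0],"hand":0.6}]'
python3 to.py '[.508,-.250,.033]'
```

```text
time: 20.7
eef_pos: [0.5098, -0.2482, 0.1682]
orientation: [2.08, 0.277, -2.08]
wrist_force: [0.5, -0.4, -1.4]
grip_width: 0.664
p [ 0.5098 -0.2482  0.1682] y-yaw -74.85 down [-0.  0. -1.] d [0.1352 0.0014 0.0022] F [ 0.5 -0.4 -1.4] w 0.664 q [ 0.64  0.28 -0.3   1.82  0.09  1.05 -1.  ] t 20.7
```

```bash
python3 -m creep '[{"delta_pos":[0.015,-0.001,0.001],"twist":[0,0,0],"hand":0.6},{"delta_pos":[0.03,0,0],"twist":[0,0,0],"hand":0.6},{"delta_pos":[0.03,0,0],"twist":[0,0,0],"hand":0.6},{"delta_pos":[0.025,0,0],"twist":[0,0,0],"hand":0.6},{"delta_pos":[0.015,0,0],"twist":[0,0,0],"hand":0.6},{"delta_pos":[0.01,0,0],"twist":[0,0,0],"hand":0.6},{"delta_pos":[0.004,0,0],"twist":[0,0,0],"hand":0.6},{"delta_pos":[0,0,0],"twist":[0,0,0],"hand":0.6},{"delta_pos":[0,0,0],"twist":[0,0,0],"hand":0.6},{"delta_pos":[0,0,0],"twist":[0,0,0],"hand":0.6}]'
python3 to.py '[.508,-.250,.033]'
```

```text
time: 21.7
eef_pos: [0.5096, -0.2497, 0.0404]
orientation: [2.083, 0.272, -2.079]
wrist_force: [0.8, -0.2, -1.2]
grip_width: 0.664
p [ 0.5096 -0.2497  0.0404] y-yaw -75.01 down [ 0.002 -0.001 -1.   ] d [ 0.0074 -0.0002  0.0016] F [ 0.8 -0.2 -1.2] w 0.664 q [ 0.61  0.44 -0.27  1.91  0.16  0.81 -1.05] t 21.7
```

```bash
python3 -m creep '[{"delta_pos":[0.004,0,0.001],"twist":[0,0,0],"hand":0.6},{"delta_pos":[0.003,0,0],"twist":[0,0,0],"hand":0.6},{"delta_pos":[0,0,0],"twist":[0,0,0],"hand":0.6},{"delta_pos":[0,0,0],"twist":[0,0,0],"hand":0.6},{"delta_pos":[0,0,0],"twist":[0,0,0],"hand":0.3},{"delta_pos":[0,0,0],"twist":[0,0,0],"hand":0.15},{"delta_pos":[0,0,0],"twist":[0,0,0],"hand":0.1},{"delta_pos":[0,0,0],"twist":[0,0,0],"hand":0.1},{"delta_pos":[-0.02,0,0],"twist":[0,0,0],"hand":0.1},{"delta_pos":[-0.035,0,0],"twist":[0,0,0],"hand":0.1},{"delta_pos":[-0.04,0,0],"twist":[0,0,0],"hand":0.1},{"delta_pos":[-0.02,0,0],"twist":[0,0,0],"hand":0.1},{"delta_pos":[0,0,0],"twist":[0,0,0],"hand":0.1},{"delta_pos":[0,0,0],"twist":[0,0,0],"hand":0.1},{"delta_pos":[0,0,0],"twist":[0,0,0],"hand":0.1}]'
python3 to.py '[.573,-.232,.145]'
```

```text
time: 23.2
eef_pos: [0.506, -0.2489, 0.1453]
orientation: [2.08, 0.276, -2.085]
wrist_force: [-0.3, -0.4, 0.2]
grip_width: 0.899
p [ 0.506  -0.2489  0.1453] y-yaw -75.0 down [-0.003  0.001 -1.   ] d [ 0.0001  0.001  -0.0691] F [-0.3 -0.4  0.2] w 0.899 q [ 0.64  0.3  -0.3   1.85  0.1   1.01 -1.01] t 23.2
```

```bash
python3 -m creep '[{"delta_pos":[0,-0.002,-0.015],"twist":[0,0,0],"hand":0.15},{"delta_pos":[0,-0.002,-0.025],"twist":[0,0,0],"hand":0.15},{"delta_pos":[0,-0.002,-0.02],"twist":[0,0,0],"hand":0.15},{"delta_pos":[0,0,-0.013],"twist":[0,0,0],"hand":0.15},{"delta_pos":[0,0,0],"twist":[0,0,0],"hand":0.15},{"delta_pos":[0,0,0],"twist":[0,0,0],"hand":0.15},{"delta_pos":[0,0,0],"twist":[0,0,0],"hand":0.15},{"delta_pos":[0,0,0],"twist":[0,0,0],"hand":0.15}]'
python3 to.py '[.5755,-.2237,.035]'
python3 - <<'E'
from h import *
a=manip.read_camera("side")[120:220,300:420];b=manip.read_camera("top")[150:250,350:470]
cv2.imwrite("pics/s6.png",cv2.resize(np.vstack([a,cv2.convertScaleAbs(b,alpha=1.6)]),None,fx=3,fy=3,interpolation=cv2.INTER_CUBIC))
E
```

```text
time: 24.0
eef_pos: [0.5753, -0.2258, 0.1469]
orientation: [2.082, 0.272, -2.084]
wrist_force: [0.5, 0.4, 0.3]
grip_width: 0.85
p [ 0.5753 -0.2258  0.1469] y-yaw -75.1 down [-0.001 -0.    -1.   ] d [ 0.1119 -0.002  -0.0008] F [0.5 0.4 0.3] w 0.85 q [ 0.55  0.4  -0.3   1.71  0.13  1.05 -1.11] t 24.0
```

View pics/s6.png

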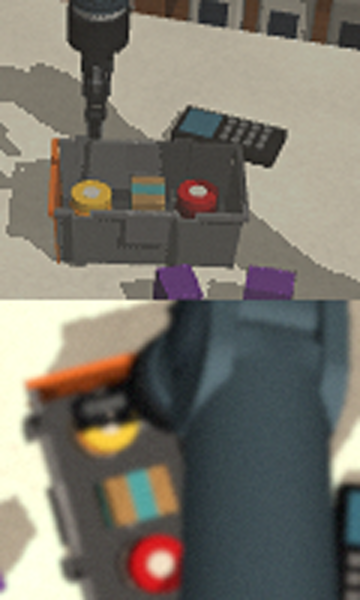

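The three goods stand in the tote, carton in the middle at (142,495) in the top crop. Honey is about 10 mm left of the jam–carton line. I regrip and shift it.

```bash
python3 -m creep '[{"delta_pos":[0.02,-0.003,0],"twist":[0,0,0],"hand":0.15},{"delta_pos":[0.03,0,0],"twist":[0,0,0],"hand":0.15},{"delta_pos":[0.03,0,0],"twist":[0,0,0],"hand":0.15},{"delta_pos":[0.02,0,0],"twist":[0,0,0],"hand":0.15},{"delta_pos":[0.01,0,0],"twist":[0,0,0],"hand":0.15},{"delta_pos":[0,0,0],"twist":[0,0,0],"hand":0.15},{"delta_pos":[0,0,0],"twist":[0,0,0],"hand":0.15},{"delta_pos":[0,0,0],"twist":[0,0,0],"hand":0.15}]'
python3 to.py '[.5755,-.2237,.035]'
python3 -m creep '[{"delta_pos":[0,0,0],"twist":[0,0,0],"hand":0.3},{"delta_pos":[0,0,0],"twist":[0,0,0],"hand":0.6},{"delta_pos":[0,0,0],"twist":[0,0,0],"hand":0.6},{"delta_pos":[0,0,0],"twist":[0,0,0],"hand":0.6},{"delta_pos":[0,0,0],"twist":[0,0,0],"hand":0.6}]'
python3 to.py '[.573,-.2325,.035]'
python3 -m creep '[{"delta_pos":[-0.006,0,0],"twist":[0,0,0],"hand":0.6},{"delta_pos":[-0.006,0,0],"twist":[0,0,0],"hand":0.6},{"delta_pos":[0,0.005,0.001],"twist":[0,0,0],"hand":0.6},{"delta_pos":[0,0.004,0.001],"twist":[0,0,0],"hand":0.6},{"delta_pos":[0,0,0],"twist":[0,0,0],"hand":0.6},{"delta_pos":[0.006,0,0],"twist":[0,0,0],"hand":0.6},{"delta_pos":[0.005,0,0],"twist":[0,0,0],"hand":0.6},{"delta_pos":[0,0,0],"twist":[0,0,0],"hand":0.6},{"delta_pos":[0,0,0],"twist":[0,0,0],"hand":0.6}]'
python3 to.py '[.573,-.2325,.035]'
```

```text
time: 24.9
eef_pos: [0.5772, -0.2224, 0.0389]
orientation: [2.084, 0.272, -2.078]
wrist_force: [-0.3, -0.8, -1.0]
grip_width: 0.851
p [ 0.5772 -0.2224  0.0389] y-yaw -75.01 down [ 0.003 -0.001 -1.   ] d [0.0039 0.0008 0.002 ] F [-0.3 -0.8 -1. ] w 0.851 q [ 0.53  0.53 -0.28  1.78  0.19  0.86 -1.15] t 24.9
time: 25.4
eef_pos: [0.577, -0.2219, 0.039]
orientation: [2.084, 0.273, -2.079]
wrist_force: [-1.2, -0.2, 6.4]
grip_width: 0.597
p [ 0.577  -0.2219  0.039 ] y-yaw -74.99 down [ 0.002 -0.001 -1.   ] d [0.004  0.0092 0.0066] F [-1.2 -0.2  6.4] w 0.597 q [ 0.53  0.53 -0.28  1.78  0.19  0.86 -1.15] t 25.4
time: 26.3
eef_pos: [0.5767, -0.2308, 0.0391]
orientation: [2.082, 0.274, -2.081]
wrist_force: [-1.3, 1.3, 5.7]
grip_width: 0.594
p [ 0.5767 -0.2308  0.0391] y-yaw -74.98 down [ 0.001 -0.    -1.   ] d [0.0041 0.0006 0.004 ] F [-1.3  1.3  5.7] w 0.594 q [ 0.54  0.53 -0.28  1.77  0.19  0.86 -1.14] t 26.3
```

The wrist reading shows floor contact, and honey is now near the middle line. I release it, retreat, and go above the blue tote's +y grip panel. With that panel the tote swings outward while turning.

```bash
python3 -m creep '[{"delta_pos":[0,0,0],"twist":[0,0,0],"hand":0.3},{"delta_pos":[0,0,0],"twist":[0,0,0],"hand":0.15},{"delta_pos":[0,0,0],"twist":[0,0,0],"hand":0.12},{"delta_pos":[0,0,0],"twist":[0,0,0],"hand":0.12},{"delta_pos":[-0.02,0,0],"twist":[0,0,0],"hand":0.12},{"delta_pos":[-0.035,0,0],"twist":[0,0,0],"hand":0.12},{"delta_pos":[-0.04,0,0],"twist":[0,0,0],"hand":0},{"delta_pos":[-0.03,0,0],"twist":[0,0,0],"hand":0},{"delta_pos":[-0.01,0,0],"twist":[0,0,0],"hand":0}]'
python3 -m creep '[{"delta_pos":[0,-0.015,-0.004],"twist":[0,0,0],"hand":0},{"delta_pos":[0,-0.035,-0.004],"twist":[0,0,0],"hand":0},{"delta_pos":[0,-0.035,-0.004],"twist":[0,0,0],"hand":0},{"delta_pos":[0,-0.035,-0.004],"twist":[0,0,0],"hand":0},{"delta_pos":[0,-0.035,-0.004],"twist":[0,0,0],"hand":0},{"delta_pos":[0,-0.035,-0.004],"twist":[0,0,0],"hand":0},{"delta_pos":[0,-0.035,-0.004],"twist":[0,0,0],"hand":0},{"delta_pos":[0,-0.035,-0.004],"twist":[0,0,0],"hand":0},{"delta_pos":[0,-0.035,-0.004],"twist":[0,0,0],"hand":0},{"delta_pos":[0,-0.035,-0.004],"twist":[0,0,0],"hand":0},{"delta_pos":[0,-0.035,-0.004],"twist":[0,0,0],"hand":0},{"delta_pos":[0,-0.035,-0.004],"twist":[0,0,0],"hand":0},{"delta_pos":[0,-0.035,-0.004],"twist":[0,0,0],"hand":0},{"delta_pos":[0,-0.035,-0.004],"twist":[0,0,0],"hand":0},{"delta_pos":[0,-0.035,-0.004],"twist":[0,0,0],"hand":0},{"delta_pos":[0,-0.02,-0.004],"twist":[0,0,0],"hand":0},{"delta_pos":[0,0,0],"twist":[6.1,0,0],"hand":0},{"delta_pos":[0,0,0],"twist":[0,0,0],"hand":0},{"delta_pos":[0,0,0],"twist":[0,0,0],"hand":0},{"delta_pos":[0,0,0],"twist":[0,0,0],"hand":0}]'
python3 to.py '[.500,.301,.16]'
python3 - <<'E'
from h import *
im=manip.read_camera("top")
H,S,V=cv2.split(cv2.cvtColor(im,cv2.COLOR_BGR2HSV))
ex=np.array([.966,.259]);ey=np.array([-.259,.966])
for n,m in (("y",(H>16)&(H<30)&(S>110)&(V>50)),("r",((H<3)|(H>175))&(S>130)&(V>50)),("teal",(H>78)&(H<98)&(S>70)&(V>50))):
 for c,a,mm in blobs(m,25):
  w=ray("top",c,.074)[0,:2];d=w-[.508,-.25]
  if 340<c[0]<450: print(n,c,a,w.round(4),"tote",(d@ex).round(4),(d@ey).round(4))
a=cv2.resize(im[140:290,180:480],None,fx=2.6,fy=2.6,interpolation=cv2.INTER_CUBIC)
cv2.imwrite("pics/t7.png",cv2.convertScaleAbs(a,alpha=1.7))
E
```

```text
time: 27.2
eef_pos: [0.5789, -0.2319, 0.1776]
orientation: [2.087, 0.27, -2.073]
wrist_force: [0.6, -0.5, 0.9]
grip_width: 0.998
time: 29.2
eef_pos: [0.5014, 0.2915, 0.1719]
orientation: [2.138, 0.166, -2.142]
wrist_force: [0.5, -0.2, 1.3]
grip_width: 0.997
p [0.5014 0.2915 0.1719] y-yaw -81.08 down [-0.002 -0.001 -1.   ] d [ 0.0119 -0.0096 -0.0001] F [ 0.5 -0.2  1.3] w 0.997 q [-0.12  0.34 -0.57  1.77  0.2   1.09 -2.17] t 29.2
y [388.9 190.2] 297 [ 0.5763 -0.229 ] tote 0.0714 0.0027
r [402.9 237.6] 236 [ 0.4436 -0.2655] tote -0.0662 0.0017
teal [396.9 214.3] 92 [ 0.5085 -0.2501] tote 0.0005 -0.0002
```

View pics/t7.png

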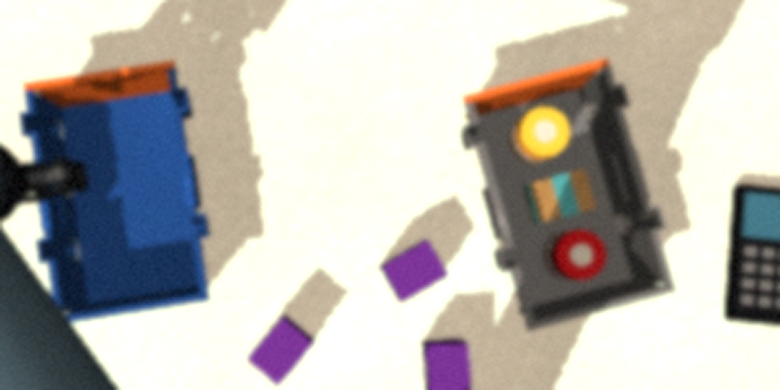

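The goods stand in a straight row at tote x = +71, 0 and −66 mm, within 3 mm of the middle line. The grey tote is unmoved and the gripper is over the blue panel at (45,178).

```bash
python3 -m creep '[{"delta_pos":[0.02,-0.005,0],"twist":[0,0,0],"hand":0},{"delta_pos":[0.03,-0.004,0],"twist":[0,0,0],"hand":0},{"delta_pos":[0.015,0,0],"twist":[0,0,0],"hand":0},{"delta_pos":[0,0,0],"twist":[0,0,0],"hand":0},{"delta_pos":[0,0,0],"twist":[0,0,0],"hand":0},{"delta_pos":[0,0,0],"twist":[0,0,0],"hand":0},{"delta_pos":[0,0,0],"twist":[0,0,0],"hand":0}]' 50
python3 to.py '[.500,.3014,.055]'
python3 - <<'E'
from h import *
im=manip.read_camera("side")[200:360,240:400];cv2.imwrite("pics/s8.png",cv2.resize(im,None,fx=3.5,fy=3.5,interpolation=cv2.INTER_CUBIC))
E
```

```text
time: 29.95
eef_pos: [0.5018, 0.302, 0.1096]
orientation: [2.144, 0.167, -2.138]
wrist_force: [0.3, 0.6, 1.2]
grip_width: 0.997
p [0.5018 0.302  0.1096] y-yaw -81.12 down [ 0.003  0.001 -1.   ] d [0.0546 0.0004 0.002 ] F [0.3 0.6 1.2] w 0.997 q [-0.16  0.42 -0.55  1.82  0.26  0.98 -2.23] t 29.95
```

View pics/s8.png

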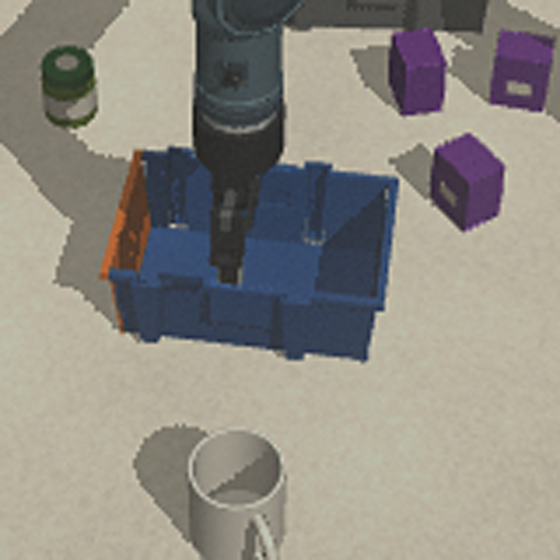

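Run:
```python
from h import *
f=lambda P:(proj("side",P)-[240,200])*3.5
c=np.array([.5116,.2258]);a=np.radians(8.9);ex=np.array([np.cos(a),np.sin(a)]);ey=np.array([-ex[1],ex[0]])
W=lambda x,y,z:[*(c+ex*x+ey*y),z]
print("tcp",f(tool()[0]).round(),"panel ends",f([W(.028,.0815,.095),W(-.028,.0815,.095),W(0,.0765,.095)]).round(),"corners",f([W(.128,.078,.095),W(-.128,.078,.095),W(.128,-.078,.095),W(-.128,-.078,.095)]).round())
print("ray corners",[ray("side",np.array(p)/3.5+[240,200],.095)[0,:2].round(4) for p in((104,273),(383,306),(138,152),(398,178))])
```

```text
tcp [[236. 273.]] panel ends [[207. 285.]
 [269. 292.]
 [239. 284.]] corners [[ 98. 269.]
 [381. 301.]
 [132. 148.]
 [396. 176.]]
ray corners [array([0.6189, 0.3251]), array([0.3704, 0.2878]), array([0.6425, 0.1712]), array([0.3946, 0.1303])]
```

```bash
python3 -m creep '[{"delta_pos":[0.015,0.001,0.003],"twist":[0,0,0],"hand":0},{"delta_pos":[0.02,0,0.001],"twist":[0,0,0],"hand":0},{"delta_pos":[0.015,0,0],"twist":[0,0,0],"hand":0},{"delta_pos":[0.005,0,0],"twist":[0,0,0],"hand":0},{"delta_pos":[0,0,0],"twist":[0,0,0],"hand":0},{"delta_pos":[0,0,0],"twist":[0,0,0],"hand":0},{"delta_pos":[0,0,0],"twist":[0,0,0],"hand":0}]' 50
python3 to.py '[.498,.302,.055]'
python3 -m creep '[{"delta_pos":[0,0,0],"twist":[0,0,0],"hand":0.4},{"delta_pos":[0,0,0],"twist":[0,0,0],"hand":0.6},{"delta_pos":[0,0,0],"twist":[0,0,0],"hand":0.75},{"delta_pos":[0,0,0],"twist":[0,0,0],"hand":0.85},{"delta_pos":[0,0,0],"twist":[0,0,0],"hand":1},{"delta_pos":[0,0,0],"twist":[0,0,0],"hand":1},{"delta_pos":[0,0,0],"twist":[0,0,0],"hand":1},{"delta_pos":[0,0,0],"twist":[0,0,0],"hand":1},{"delta_pos":[0,0,0],"twist":[0,0,0],"hand":1},{"delta_pos":[0,0,0],"twist":[0,0,0],"hand":1}]' 50
python3 to.py '[.498,.302,.055]'
```

```text
time: 30.7
eef_pos: [0.4976, 0.3005, 0.054]
orientation: [2.143, 0.168, -2.139]
wrist_force: [-0.6, 0.6, -0.7]
grip_width: 0.999
p [0.4976 0.3005 0.054 ] y-yaw -81.1 down [ 0.002  0.001 -1.   ] d [-0.001  -0.0014 -0.0007] F [-0.6  0.6 -0.7] w 0.999 q [-0.19  0.49 -0.52  1.86  0.31  0.88 -2.27] t 30.7
time: 31.7
eef_pos: [0.4969, 0.3005, 0.0534]
orientation: [2.141, 0.168, -2.14]
wrist_force: [-1.5, 2.0, 3.3]
grip_width: 0.101
p [0.4969 0.3005 0.0534] y-yaw -81.09 down [ 0.     0.001 -1.   ] d [-0.0016 -0.0013 -0.0013] F [-1.5  2.   3.3] w 0.101 q [-0.19  0.49 -0.52  1.86  0.31  0.88 -2.27] t 31.7
```

```bash
python3 -m creep '[{"delta_pos":[-0.005,0,0],"twist":[0,0,0],"hand":1},{"delta_pos":[-0.015,0,0],"twist":[0,0,0],"hand":1},{"delta_pos":[-0.025,0,0],"twist":[0,0,0],"hand":1},{"delta_pos":[-0.03,0,0],"twist":[0,0,0],"hand":1},{"delta_pos":[-0.03,0,0],"twist":[0,0,0],"hand":1},{"delta_pos":[-0.025,0,0],"twist":[0,0,0],"hand":1},{"delta_pos":[-0.01,0,0],"twist":[0,0,0],"hand":1},{"delta_pos":[0,0,0],"twist":[0,0,0],"hand":1},{"delta_pos":[0,0,0],"twist":[0,0,0],"hand":1},{"delta_pos":[0,0,0],"twist":[0,0,0],"hand":1}]'
python3 to.py '[.528,-.3235,.195]'
python3 - <<'E'
from h import *
im=manip.read_camera("side")[150:330,230:430];cv2.imwrite("pics/s9.png",cv2.resize(im,None,fx=3,fy=3,interpolation=cv2.INTER_CUBIC))
E
```

```text
time: 32.7
eef_pos: [0.4955, 0.2987, 0.1909]
orientation: [2.136, 0.164, -2.144]
wrist_force: [0.1, 0.8, -2.8]
grip_width: 0.098
p [0.4955 0.2987 0.1909] y-yaw -81.11 down [-0.004 -0.002 -1.   ] d [-0.0029  0.6197  0.064 ] F [ 0.1  0.8 -2.8] w 0.098 q [-0.13  0.32 -0.58  1.76  0.19  1.13 -2.18] t 32.7
```

View pics/s9.png

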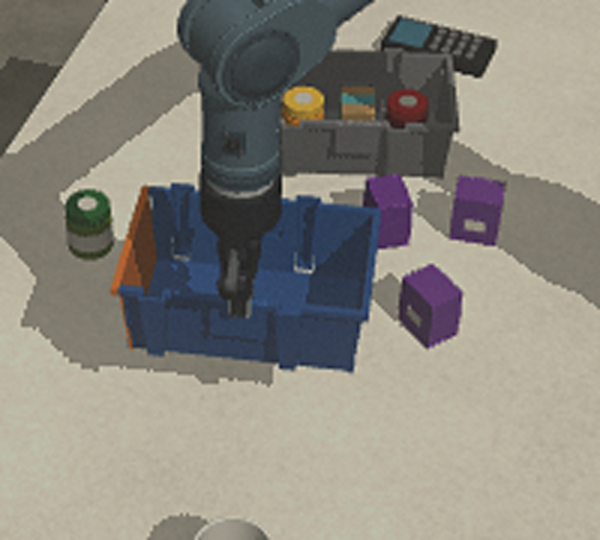

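Blue is lifted level at crop (245,280) and the goods are undisturbed. Now I turn it in place by −186° about the tool x axis.

```bash
python3 -m creep '[{"delta_pos":[0,0,0],"twist":[-3,0,0],"hand":1},{"delta_pos":[0,0,0],"twist":[-6,0,0],"hand":1},{"delta_pos":[0,0,0],"twist":[-8.5,0,0],"hand":1},{"delta_pos":[0,0,0],"twist":[-8.5,0,0],"hand":1},{"delta_pos":[0,0,0],"twist":[-8.5,0,0],"hand":1},{"delta_pos":[0,0,0],"twist":[-8.5,0,0],"hand":1},{"delta_pos":[0,0,0],"twist":[-8.5,0,0],"hand":1},{"delta_pos":[0,0,0],"twist":[-8.5,0,0],"hand":1},{"delta_pos":[0,0,0],"twist":[-8.5,0,0],"hand":1},{"delta_pos":[0,0,0],"twist":[-8.5,0,0],"hand":1},{"delta_pos":[0,0,0],"twist":[-8.5,0,0],"hand":1},{"delta_pos":[0,0,0],"twist":[-8.5,0,0],"hand":1}]'
python3 to.py '[.528,-.3235,.195]'
python3 -m creep '[{"delta_pos":[0,0,0],"twist":[-8.5,0,0],"hand":1},{"delta_pos":[0,0,0],"twist":[-8.5,0,0],"hand":1},{"delta_pos":[0,0,0],"twist":[-8.5,0,0],"hand":1},{"delta_pos":[0,0,0],"twist":[-8.5,0,0],"hand":1},{"delta_pos":[0,0,0],"twist":[-8.5,0,0],"hand":1},{"delta_pos":[0,0,0],"twist":[-8.5,0,0],"hand":1},{"delta_pos":[0,0,0],"twist":[-8.5,0,0],"hand":1},{"delta_pos":[0,0,0],"twist":[-8.5,0,0],"hand":1},{"delta_pos":[0,0,0],"twist":[-8.5,0,0],"hand":1},{"delta_pos":[0,0,0],"twist":[-8,0,0],"hand":1},{"delta_pos":[0,0,0],"twist":[-5,0,0],"hand":1},{"delta_pos":[0,0,0],"twist":[-2.6,0,0],"hand":1},{"delta_pos":[0,0,0],"twist":[0,0,0],"hand":1},{"delta_pos":[0,0,0],"twist":[0,0,0],"hand":1},{"delta_pos":[0,0,0],"twist":[0,0,0],"hand":1}]'
python3 to.py '[.528,-.3235,.195]'
```

```text
time: 33.95
eef_pos: [0.4958, 0.2988, 0.1914]
orientation: [1.035, 1.311, -1.04]
wrist_force: [0.7, -0.1, -3.1]
grip_width: 0.101
p [0.4958 0.2988 0.1914] y-yaw 13.24 down [-0.003 -0.002 -1.   ] d [-0.0024 -0.1113  0.6131] F [ 0.7 -0.1 -3.1] w 0.101 q [ 0.09  0.39 -0.86  1.75  0.32  1.16 -0.63] t 33.95
time: 35.45
eef_pos: [0.4967, 0.2994, 0.1926]
orientation: [-0.205, 1.562, 0.204]
wrist_force: [-0.1, 0.1, -1.9]
grip_width: 0.099
p [0.4967 0.2994 0.1926] y-yaw 104.95 down [-0.001 -0.001 -1.   ] d [-0.0019 -0.6099 -0.1305] F [-0.1  0.1 -1.9] w 0.099 q [ 0.3   0.53 -1.18  1.74  0.52  1.23  0.82] t 35.45
```

```bash
python3 -m creep '[{"delta_pos":[0,-0.015,-0.003],"twist":[0,0,0],"hand":1},{"delta_pos":[0,-0.03,-0.006],"twist":[0,0,0],"hand":1},{"delta_pos":[0,-0.035,-0.0075],"twist":[0,0,0],"hand":1},{"delta_pos":[0,-0.035,-0.0075],"twist":[0,0,0],"hand":1},{"delta_pos":[0,-0.035,-0.0075],"twist":[0,0,0],"hand":1},{"delta_pos":[0,-0.035,-0.0075],"twist":[0,0,0],"hand":1},{"delta_pos":[0,-0.035,-0.0075],"twist":[0,0,0],"hand":1},{"delta_pos":[0,-0.035,-0.0075],"twist":[0,0,0],"hand":1},{"delta_pos":[0,-0.02,-0.005],"twist":[0,0,0],"hand":1}]'
python3 to.py '[.528,-.3235,.195]'
```

```text
time: 36.35
eef_pos: [0.5114, 0.0145, 0.1929]
orientation: [-0.204, 1.561, 0.199]
wrist_force: [-0.7, -0.0, -2.9]
grip_width: 0.098
p [0.5114 0.0145 0.1929] y-yaw 104.71 down [ 0.    -0.003 -1.   ] d [-0.0012 -0.3311 -0.0698] F [-0.7 -0.  -2.9] w 0.098 q [ 0.99  0.41 -1.3   1.89  0.43  1.17  1.36] t 36.35
```

```bash
python3 -m creep '[{"delta_pos":[0,-0.02,-0.004],"twist":[0,0,0],"hand":1},{"delta_pos":[0,-0.03,-0.006],"twist":[0,0,0],"hand":1},{"delta_pos":[0,-0.03,-0.006],"twist":[0,0,0],"hand":1},{"delta_pos":[0,-0.03,-0.006],"twist":[0,0,0],"hand":1},{"delta_pos":[0,-0.03,-0.006],"twist":[0,0,0],"hand":1},{"delta_pos":[0,-0.015,-0.004],"twist":[0,0,0],"hand":1},{"delta_pos":[0,0,0],"twist":[0,0,0],"hand":1}]'
python3 to.py '[.528,-.3235,.195]'
```

```text
time: 37.05
eef_pos: [0.5201, -0.1424, 0.1928]
orientation: [-0.201, 1.562, 0.2]
wrist_force: [-0.2, -0.1, -2.2]
grip_width: 0.105
p [ 0.5201 -0.1424  0.1928] y-yaw 104.65 down [-0.    -0.001 -1.   ] d [-0.0021 -0.1773 -0.0382] F [-0.2 -0.1 -2.2] w 0.105 q [ 1.22  0.47 -1.26  1.83  0.48  1.2   1.63] t 37.05
```

```bash
python3 -m creep '[{"delta_pos":[0,-0.02,-0.004],"twist":[0,0,0],"hand":1},{"delta_pos":[0,-0.03,-0.006],"twist":[0,0,0],"hand":1},{"delta_pos":[0,-0.035,-0.008],"twist":[0,0,0],"hand":1},{"delta_pos":[0,-0.035,-0.008],"twist":[0,0,0],"hand":1},{"delta_pos":[0,-0.03,-0.007],"twist":[0,0,0],"hand":1},{"delta_pos":[0,-0.018,-0.003],"twist":[0,0,0],"hand":1},{"delta_pos":[0,-0.009,-0.002],"twist":[0,0,0],"hand":1},{"delta_pos":[0,0,0],"twist":[0,0,0],"hand":1},{"delta_pos":[0,0,0],"twist":[0,0,0],"hand":1},{"delta_pos":[0,0,0],"twist":[0,0,0],"hand":1},{"delta_pos":[0,0,0],"twist":[0,0,0],"hand":1},{"delta_pos":[0,0,0],"twist":[0,0,0],"hand":1}]'
python3 to.py '[.528,-.3235,.195]'
python3 - <<'E'
from h import *
a=manip.read_camera("side");b=manip.read_camera("top");cv2.imwrite("pics/t10f.png",b);cv2.imwrite("pics/s10f.png",a)
a=cv2.resize(a[80:250,280:440],None,fx=2.4,fy=2.4,interpolation=cv2.INTER_CUBIC);b=cv2.resize(b[130:300,320:480],None,fx=2.4,fy=2.4,interpolation=cv2.INTER_CUBIC)
cv2.imwrite("pics/c10.png",np.hstack([a,cv2.convertScaleAbs(b,alpha=1.6)]))
E
```

```text
time: 38.25
eef_pos: [0.5294, -0.3188, 0.1932]
orientation: [-0.207, 1.561, 0.207]
wrist_force: [-0.1, 0.0, -2.6]
grip_width: 0.095
p [ 0.5294 -0.3188  0.1932] y-yaw 105.09 down [-0. -0. -1.] d [-0.0018 -0.0042 -0.0026] F [-0.1  0.  -2.6] w 0.095 q [ 1.32  0.61 -1.16  1.65  0.58  1.28  1.89] t 38.25
```

View pics/c10.png

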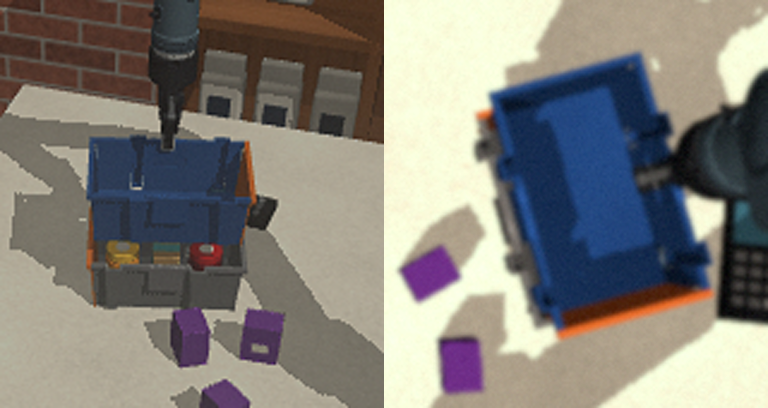

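Blue hangs over grey, turned end for end: its orange end (635,315) is over grey's plain end. I use its rim corners to get its pose relative to grey.

Run:
```python
from h import *
p=tool()[0]
z=.095+p[2]-.0535
P=np.array([(489,93),(641,54),(558,337),(713,293)]);u=(P-[384,0])/2.4+[320,130]-.3
W=ray("top",u,z)[:,:2];d=(W[2]+W[3]-W[0]-W[1])/2
print("blue",W.round(3).tolist(),W.mean(0).round(4),"L",np.linalg.norm(d).round(3),"W",np.linalg.norm(W[0]-W[1]).round(3),np.linalg.norm(W[2]-W[3]).round(3),"yaw",np.degrees(np.arctan2(d[1],d[0])).round(1),[np.degrees(np.arctan2(*(a-b)[::-1])).round(1) for a,b in((W[0],W[1]),(W[2],W[3]))])
f=lambda P:np.array(P)/2.6+[180,140]-.3
G=ray("top",f([(465,100),(607,60),(527,328),(673,290)]),.095)[:,:2];d=(G[0]+G[1]-G[2]-G[3])/2
print("grey",G.mean(0).round(4),"yaw",np.degrees(np.arctan2(d[1],d[0])).round(1))
# side view rim corners: plain-near, orange-near, plain-far, orange-far
S=np.array([(87,193),(252,201),(90,137),(246,142)])/2.4+[280,80]
w=ray("side",S,z)[:,:2];print("side blue",w.round(3).tolist(),w.mean(0).round(4))
S=np.array([(89,262),(243,272)])/2.4+[280,80]
w=ray("side",S,.095)[:,:2];print("side grey near corners",w.round(4).tolist(),"mid",w.mean(0).round(4))
w=ray("side",np.array([(87,193),(252,201)])/2.4+[280,80],z)[:,:2];print("side blue near mid",w.mean(0).round(4))
```

```text
blue [[0.61, -0.136], [0.65, -0.291], [0.367, -0.201], [0.409, -0.356]] [ 0.509  -0.2457] L 0.251 W 0.16 0.161 yaw -164.9 [np.float64(104.4), np.float64(105.3)]
grey [ 0.5078 -0.2488] yaw 14.5
side blue [[0.608, -0.139], [0.366, -0.195], [0.648, -0.29], [0.405, -0.352]] [ 0.5068 -0.244 ]
side grey near corners [[0.6058, -0.1487], [0.3661, -0.1978]] mid [ 0.486  -0.1733]
side blue near mid [ 0.4867 -0.167 ]
```

```bash
python3 -m creep '[{"delta_pos":[0.01,-0.003,-0.001],"twist":[0,0,0],"hand":1},{"delta_pos":[0.012,-0.001,-0.001],"twist":[0,0,0],"hand":1},{"delta_pos":[0.01,0,0],"twist":[0,0,0],"hand":1},{"delta_pos":[0.004,0,0],"twist":[0,0,0],"hand":1},{"delta_pos":[0,0,0],"twist":[0,0,0],"hand":1},{"delta_pos":[0,0,0],"twist":[0,0,0],"hand":1},{"delta_pos":[0,0,0],"twist":[0,0,0],"hand":1},{"delta_pos":[0,0,0],"twist":[0,0,0],"hand":1},{"delta_pos":[0,0,0],"twist":[0,0,0],"hand":1}]'
python3 to.py '[.5276,-.3230,.1405]'
python3 - <<'E'
from h import *
a=manip.read_camera("side");b=manip.read_camera("top")
a=cv2.resize(a[120:220,300:400],None,fx=4,fy=4,interpolation=cv2.INTER_CUBIC);b=cv2.resize(b[140:280,350:450],None,fx=4,fy=4,interpolation=cv2.INTER_CUBIC)
a=cv2.copyMakeBorder(a,0,160,0,0,cv2.BORDER_CONSTANT)
cv2.imwrite("pics/c11.png",np.hstack([a,cv2.convertScaleAbs(b,alpha=1.6)]))
E
```

```text
time: 39.25
eef_pos: [0.5287, -0.3243, 0.1576]
orientation: [-0.206, 1.56, 0.205]
wrist_force: [-1.6, -0.4, -2.4]
grip_width: 0.099
p [ 0.5287 -0.3243  0.1576] y-yaw 105.0 down [ 0.001 -0.    -1.   ] d [ 0.0171  0.0015 -0.0007] F [-1.6 -0.4 -2.4] w 0.099 q [ 1.31  0.64 -1.13  1.68  0.61  1.22  1.87] t 39.25
```

View pics/c11.png

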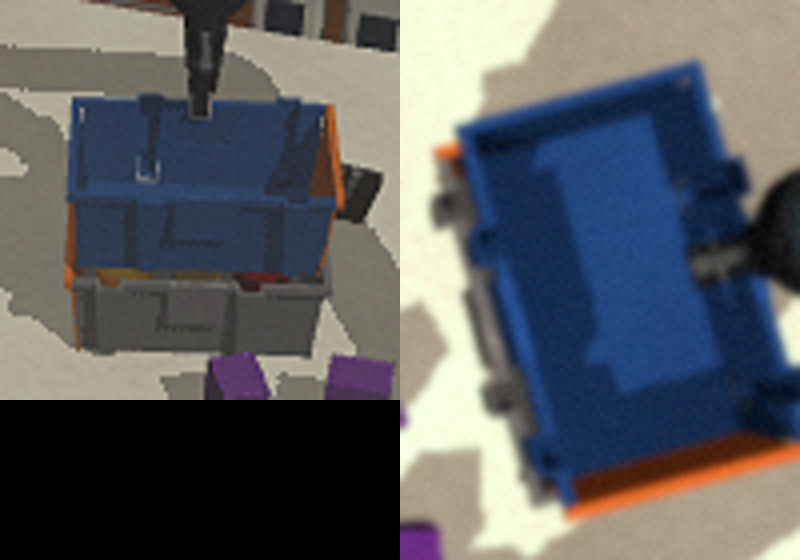

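Blue is level just above the grey rim, orange end at lower right over grey's plain end. One last offset estimate before lowering.

Run:
```python
from h import *
z=.095+.1576-.0535
W=ray("top",(np.array([(700,62),(568,518)])-[400,0])/4+[350,140]-.3,z)[:,:2];print("top blue c",W.mean(0).round(4))
g=lambda P,z:ray("side",np.array(P)/4+[300,120],z)[:,:2]
b=g([(68,197),(343,207)],z);y=g([(66,286),(330,290)],.095)
print("side blue",b.round(4).tolist(),b.mean(0).round(4),"grey",y.round(4).tolist(),y.mean(0).round(4))
far=g([(72,97),(334,106)],z);print("side blue centre",((far+b)/2).mean(0).round(4))
```

```text
top blue c [ 0.508  -0.2513]
side blue [[0.6033, -0.1351], [0.3594, -0.1963]] [ 0.4814 -0.1657] grey [[0.6038, -0.1344], [0.3625, -0.2042]] [ 0.4832 -0.1693]
side blue centre [ 0.5022 -0.2458]
```

```bash
python3 -m creep '[{"delta_pos":[0.004,0.001,0],"twist":[0,0,0],"hand":1},{"delta_pos":[0.004,0,0],"twist":[0,0,0],"hand":1},{"delta_pos":[0.004,0,0],"twist":[0,0,0],"hand":1},{"delta_pos":[0,0,0],"twist":[0,0,0],"hand":1},{"delta_pos":[0,0,0],"twist":[0,0,0],"hand":1},{"delta_pos":[0,0,0],"twist":[0,0,0],"hand":1}]'
python3 to.py '[.5276,-.3230,.1405]'
python3 -m creep '[{"delta_pos":[0.003,0,0],"twist":[0,0,0],"hand":1},{"delta_pos":[0.002,0,0],"twist":[0,0,0],"hand":1},{"delta_pos":[0,0,0],"twist":[0,0,0],"hand":1},{"delta_pos":[0,0,0],"twist":[0,0,0],"hand":1},{"delta_pos":[0,0,0],"twist":[0,0,0],"hand":1}]'
python3 to.py '[.5276,-.3230,.1405]'
```

```text
time: 39.95
eef_pos: [0.5283, -0.3233, 0.1452]
orientation: [-0.205, 1.561, 0.205]
wrist_force: [-0.0, 0.9, -3.4]
grip_width: 0.096
p [ 0.5283 -0.3233  0.1452] y-yaw 104.99 down [ 0.  0. -1.] d [ 0.0047  0.0004 -0.0006] F [-0.   0.9 -3.4] w 0.096 q [ 1.3   0.66 -1.12  1.69  0.63  1.2   1.86] t 39.95
time: 40.45
eef_pos: [0.5285, -0.3235, 0.1407]
orientation: [-0.206, 1.56, 0.205]
wrist_force: [-0.1, -0.2, 1.7]
grip_width: 0.097
p [ 0.5285 -0.3235  0.1407] y-yaw 104.98 down [ 0.001 -0.001 -1.   ] d [ 0.0002  0.0007 -0.0007] F [-0.1 -0.2  1.7] w 0.097 q [ 1.3   0.66 -1.11  1.69  0.63  1.2   1.86] t 40.45
```

Contact came at TCP z 0.1407, against 0.1405 predicted, so the feet are on the rim. I press 1 mm more and look before releasing.

```bash
python3 -m creep '[{"delta_pos":[0.001,0,0],"twist":[0,0,0],"hand":1},{"delta_pos":[0,0,0],"twist":[0,0,0],"hand":1},{"delta_pos":[0,0,0],"twist":[0,0,0],"hand":1}]'
python3 - <<'E'
from h import *
a=manip.read_camera("side")
cv2.imwrite("pics/c12.png",cv2.resize(a[120:230,295:405],None,fx=5,fy=5,interpolation=cv2.INTER_CUBIC))
E
```

```text
time: 40.75
eef_pos: [0.5286, -0.3236, 0.1405]
orientation: [-0.206, 1.561, 0.204]
wrist_force: [-0.7, -0.3, 5.8]
grip_width: 0.096
```

View pics/c12.png

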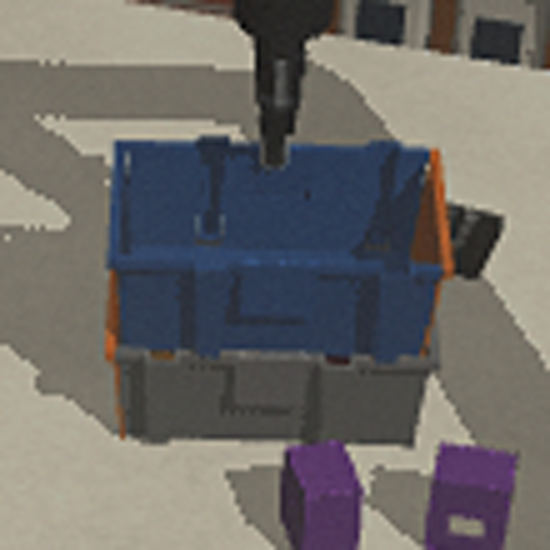

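Blue sits level with its feet on the grey rim (row about 355). I release and retreat.

```bash
python3 -m creep '[{"delta_pos":[0,0,0],"twist":[0,0,0],"hand":0.8},{"delta_pos":[0,0,0],"twist":[0,0,0],"hand":0.6},{"delta_pos":[0,0,0],"twist":[0,0,0],"hand":0.5},{"delta_pos":[0,0,0],"twist":[0,0,0],"hand":0.5},{"delta_pos":[0,0,0],"twist":[0,0,0],"hand":0.5},{"delta_pos":[-0.01,0,0],"twist":[0,0,0],"hand":0.5},{"delta_pos":[-0.025,0,0],"twist":[0,0,0],"hand":0.5},{"delta_pos":[-0.035,0,0],"twist":[0,0,0],"hand":0.5},{"delta_pos":[-0.035,0,0],"twist":[0,0,0],"hand":0.5},{"delta_pos":[-0.025,0,0],"twist":[0,0,0],"hand":0.5},{"delta_pos":[0,-0.03,0],"twist":[0,0,0],"hand":0.5},{"delta_pos":[0,-0.035,0],"twist":[0,0,0],"hand":0.5},{"delta_pos":[0,-0.035,0],"twist":[0,0,0],"hand":0.5},{"delta_pos":[0,-0.03,0],"twist":[0,0,0],"hand":0.5},{"delta_pos":[0,-0.02,0],"twist":[0,0,0],"hand":0.5},{"delta_pos":[0,0,0],"twist":[0,0,0],"hand":0.5},{"delta_pos":[0,0,0],"twist":[0,0,0],"hand":0.5},{"delta_pos":[0,0,0],"twist":[0,0,0],"hand":0.5}]'
python3 to.py '[.5276,-.3230,.1405]'
python3 - <<'E'
from h import *
a=manip.read_camera("side");b=manip.read_camera("top")
a=cv2.resize(a[110:350,230:430],None,fx=1.9,fy=1.9,interpolation=cv2.INTER_CUBIC);b=cv2.resize(b[100:300,100:500],(800,400))[:,370:800]
b=cv2.copyMakeBorder(b,0,a.shape[0]-400,0,0,cv2.BORDER_CONSTANT) if a.shape[0]>400 else b
cv2.imwrite("pics/c13.png",cv2.resize(np.hstack([a[:b.shape[0]],cv2.convertScaleAbs(b,alpha=1.5)]),(795,449)))
E
```

```text
time: 42.6
eef_pos: [0.5675, -0.4659, 0.2698]
orientation: [-0.207, 1.56, 0.208]
wrist_force: [0.2, 1.3, -0.0]
grip_width: 0.5
p [ 0.5675 -0.4659  0.2698] y-yaw 105.16 down [ 0.001  0.001 -1.   ] d [ 0.1294  0.1482 -0.0012] F [ 0.2  1.3 -0. ] w 0.5 q [ 1.25  0.74 -1.08  1.24  0.64  1.51  2.09] t 42.6
```

View pics/c13.png

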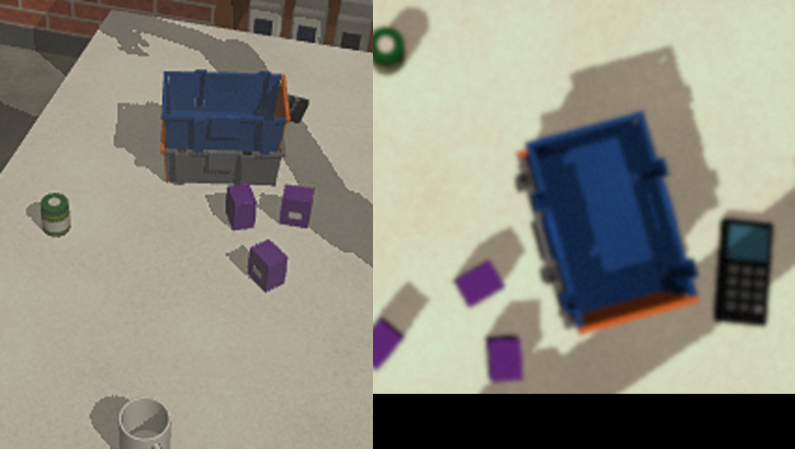

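The stack is upright and level with the blue orange end over grey's plain end. The bystanders are in place and the arm is clear, so I hand in.

```bash
python3 -c "
from plant import manip
print(manip.close_job())"
```

```text
the job is handed in; nothing more can be done
None
```

I packed the grey tote, stacked the blue tote on it turned end for end, and handed the job in at about 43 s of the 120 s allowed.

- **Goods:** the last top view before stacking put honey at tote x = +71 mm, the carton at 0 and jam at −66 mm. All three were within 3 mm of the middle line, with the carton's broad sides facing the jars. Honey first landed about 11 mm off the line, so I regripped it and moved it over. The goods are hidden under the blue tote and were not rechecked after stacking.
- **Stack:** the feet touched at tool height 0.1407 m against 0.1405 m predicted, and the blue tote stayed level after I let go. Before lowering, the top view put the blue tote within 2 mm of centre. The side view differed, showing about 4 mm, the same as the allowed play, and I went with the top view. The contact height fits the feet standing on the rim rather than the totes nesting.
- **Everything else:** the last picture shows the pickle jar, mug and card reader apparently where they started, judged by eye. The arm was clear and touching nothing, and I saw no high force readings during the job.

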